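Put the four paints away in their sockets

TASK

The painting session is over: put the four paints standing about on the table back into the open wooden case, each one set down, not dropped, upright and right down in the socket made for it. The slim dropper bottle, the screw-lid pot and the wide jar go in the small, middle and large round sockets, and the square ink bottle in the square socket. The figure on the wooden handle is still wet, so leave it standing where it is.

Things in the scene. Friction and masses are not known exactly. Their poses are not given: they have to be found in the camera images.
- slim_bottle: The slim paint: a round white plastic dropper bottle, 24 mm across and 52 mm tall, straight-sided up to 36 mm, then a shoulder and a narrow black cap (15 mm across). 20 to 45 g. Stands upright on the table. Origin: centre of its underside, z up its axis.
- screw_pot: The screw-lid paint pot: round, clear plastic holding grey paint (37 mm across, 24 mm high) under a black lid 40 mm across that reaches from 24 to 46 mm height, with a thin grey disc on top. 35 to 70 g. Stands upright on the table. Origin: centre of its underside, z up.
- wide_jar: The wide paint jar: round, pale glass, 56 mm across and straight-sided up to 34 mm, with a flat aluminium lid 53 mm across on top, 44 mm tall in all. 90 to 185 g. Stands upright on the table. Origin: centre of its underside, z up.
- square_bottle: The ink bottle: a square glass block 34 x 34 mm and 38 mm high, pale, with a paper band round it and a round black cap 21 mm across on top, 52 mm tall in all. 55 to 115 g. Stands upright on the table at any yaw. Origin: centre of its underside, z up, x and y square to its flat sides.
- socket_slim: A fixed pale wood block in the case, 83 x 83 x 16 mm, top flush with the case's rim 46 mm above the table, pierced by one empty round well 40 mm across, the smallest round one; grey felt shows through it. Origin: centre of the well at the block's underside = the well's floor, 30 mm above the table; z up, x and y along its sides. The four blocks lie two by two, centres 84 mm apart, in any order.
- socket_pot: A fixed pale wood block in the case, 83 x 83 x 16 mm, top flush with the case's rim 46 mm above the table, pierced by one empty round well 56 mm across, the middle round one; grey felt shows through it. Origin: centre of the well at the block's underside = the well's floor, 30 mm above the table; z up, x and y along its sides. The four blocks lie two by two, centres 84 mm apart, in any order.
- socket_jar: A fixed pale wood block in the case, 83 x 83 x 16 mm, top flush with the case's rim 46 mm above the table, pierced by one empty round well 72 mm across, the largest round one; grey felt shows through it. Origin: centre of the well at the block's underside = the well's floor, 30 mm above the table; z up, x and y along its sides. The four blocks lie two by two, centres 84 mm apart, in any order.
- socket_square: A fixed pale wood block in the case, 83 x 83 x 16 mm, top flush with the case's rim 46 mm above the table, pierced by one empty square well, 50 x 50 mm; grey felt shows through it. Origin: centre of the well at the block's underside = the well's floor, 30 mm above the table; z up, x and y along its sides. The four blocks lie two by two, centres 84 mm apart, in any order.
- case: Dark wooden case, fixed, 184 (x) by 238 (y) by 46 mm high, walls 8 mm; its lid, as high, lies folded open on its far (+x) side: 370 mm along x with it. Origin: centre of the base's underside. The socket blocks fill it from the -y end; along the +y end (89 mm from the origin) stand four stored white-lidded pots, 31 mm across, tops 70 mm above the table.
- figure: Small grey wet figure on a turned wooden handle, 44 mm across the foot, 77 mm tall, 70 g, loose among the paints. Origin: centre of its underside, z up. A cork block (65 x 38 x 25 mm), a paper tape roll (62 across, 24 high) and an eraser (50 x 22 x 13) also lie loose among the paints, not to be put away; all eight centres at least 95 mm apart.
Things that resemble listed ones, but are neither listed nor needed, are in the scene too. What is shaped like the wide_jar but green, pink or red is not meant.

How it is judged:
At the end, for the whole second after the job is handed in: Each paint stands in its own socket block: its underside within 13 mm of the well's centre sideways and less than 5 mm above the well's floor, upright within 0.15 rad and at rest (under 0.02 m/s). The wet figure is upright (within 0.15 rad) and within 12 mm of where it stood (horizontal distance between slim_bottle and socket_slim below 0.013 m and z of slim_bottle in the frame of socket_slim below 0.005 m and angle between each of slim_bottle, screw_pot, wide_jar, square_bottle, figure's own z axis and vertical below 0.15 rad and linear speed of each of slim_bottle, screw_pot, wide_jar, square_bottle below 0.02 m/s and horizontal distance between screw_pot and socket_pot below 0.013 m and z of screw_pot in the frame of socket_pot below 0.005 m and horizontal distance between wide_jar and socket_jar below 0.013 m and z of wide_jar in the frame of socket_jar below 0.005 m and horizontal distance between square_bottle and socket_square below 0.013 m and z of square_bottle in the frame of socket_square below 0.005 m and distance of figure from where it was at the start of the episode below 0.012 m); the robot touches nothing.
It fails at once if the wet figure is knocked or moved: more than 15 mm from its place or tilted more than 0.3 rad (distance of figure from where it was at the start of the episode above 0.015 m or angle between figure's own z axis and vertical above 0.3 rad).
It fails at once if a paint is dropped: out of the fingers and moving faster than 0.7 m/s, as after a fall of 25 mm ((contact force between slim_bottle and the fingers below 0.01 N and linear speed of slim_bottle above 0.7 m/s) or (contact force between screw_pot and the fingers below 0.01 N and linear speed of screw_pot above 0.7 m/s) or (contact force between wide_jar and the fingers below 0.01 N and linear speed of wide_jar above 0.7 m/s) or (contact force between square_bottle and the fingers below 0.01 N and linear speed of square_bottle above 0.7 m/s)).
It also fails if it takes over 96 s, if anything falls off the work surface, if the arm or the gripper's body presses on something with over 40 N, if the wrist force passes 120 N, or if a joint passes its speed limit or range.

ROBOT

A 6-joint arm with a two-finger parallel gripper is mounted at the origin on the work surface. World frame = base frame: x ahead of the robot, y to its left, z up, the work surface at z = 0. Lengths are in m, angles in rad, forces in N, time in s.
With the tool pointing down it reaches from about 0.35 to 0.975 m from the base axis. Payload 4.9 kg.
Tool frame: the origin (TCP) lies on the centre line of the jaws, within the pads' length; the fingertips stand 25 mm ahead of it and the grasp point (between the pads) lies 6 mm ahead of it; z points along the fingers, y is the line along which they close (so a half turn about z gives the same grasp; the last joint's range is limited). The gripper opens to 85 mm and grips with 20 to 120 N. Pads are 22 mm wide; open, the fingers measure 114 mm over their backs; the gripper's body (76 mm by 85 mm) begins 54 mm behind the grasp point. The pads swing forward as they close: fully open they stand 13 mm farther back than shut.
Start: joints at [1.08, 0.053, 1.613, -0, 1.476, -0.119], TCP at [0.227, 0.582, 0.217] pointing down, gripper open.
Joint ranges: [-3.01, 3.01], [-1.01, 2.22], [0.06, 2.58], [-1.02, 4.17], [0.09, 2.62], [-3.14, 3.14]. Speed limits (rad/s): [2.57, 2.57, 3.14, 3.14, 3.14, 3.14].

INTERFACE

Orientations are given as a unit quaternion [w, x, y, z].
In Python, from plant import state, grab_frame, get_calibration, job gives the robot as it stands. The module is installed in compiled form; this text tells all that it offers.
- The arm moves only by the tool move_arm, never from a script. Its argument "targets" is a list that holds one entry, the list of rows, each a list of 5 numbers: the opening in per cent of the stroke, from 0 (shut) to 100 (fully open), then the shift along the tool's x, y, z as a fraction of full scale, then the turn about the tool's z as a fraction of full scale. A call has 1 to 5 rows; each row shifts and turns the commanded pose from where the row before left it, along the tool's axes as they then stand; what a row does not reach is not made up. Full scale, the value 1, is 0.6 m for a shift and 6 degrees for a turn. A row lasts 1/12 s, in which the tool goes at most 41.7 mm and 7.16 degrees, less where a joint would pass 70% of its speed; a pose out of reach is approached as far as the arm can. A call with a number of a shift or a turn outside -1 to 1 is refused whole. A call with a gripper value outside its range is refused whole. The fingers move at their own pace and stop on an object; the grip force is fixed at half the most. Time passes only in rows, so rows that do not move let the fingers close. It gives the time, the measured TCP pose, the force, the opening and the grip force at its end, in the units of the state.
- state(): the state, without advancing time (a new reading comes with each control period).
- grab_frame(name): name is "scene" or "top" or "wrist"; returns the picture (420x560x3 uint8, red, green, blue); there is no depth.
- get_calibration(name): a dict with "vertical_fov" (degrees; the focal length in pixels is half the picture's height over the tangent of half this angle, whatever the lens; pixels are square), "cx", "cy" (the principal point, pixels), "R" (3x3) and "t" (3): a world point X has camera coordinates R X + t. Camera axes: x right, y down, z forward; pixel columns grow to the right and rows downward; lengths in m; the calibration is good to about 2 mm. A picture is of the moment at which its call begins: read the wrist's pose just before it. get_calibration takes no time and is no camera call; for the wrist camera it gives the pose at the moment of the call.
- job.job_done(): hands the job in; it is judged then, once.
The state is a dict: "time": time; "joint_pos": joint angles; "joint_vel": joint speeds; "joint_efforts": joint torques, N m; "tool_pos": TCP position; "tool_rot": TCP orientation; "contact_force": force on the tool from outside, world axes, zero at the start; "ft_torque": the same for the moment, N m; "gripper_width": opening from 0.0 (shut) to 1.0 (fully open); "grasp_force": force on a finger pad.
Only numpy, scipy, OpenCV 4.12 (cv2) and the standard library are available. Lean on these libraries where they do the work, as an engineer would, in place of code of your own. Each camera call takes 0.05 s, during which the arm holds its last target. There are 200 camera calls.

## Working session

There is one attempt and no reset: what is moved stays moved. The work goes in short steps, Python scripts to look and compute and a tool call to move; the robot and the scene stay as the last step left them, time stands still between calls to the robot, and variables do not carry over. Pictures are saved under pics/ and viewed, at most 14 in all, crops included, and the job is handed in when it is done.

Besides the shell and the picture viewer there is one more tool, called after "Call:" by a JSON object that holds its "method" and its "body". move_arm: Moves the arm, as the interface text tells. Shift numbers are shares of 0.6 m and turn numbers shares of 6 degrees, none past 1 either way. Its arguments: {"type":"object","properties":{"targets":{"type":"array"}},"required":["targets"]}

```bash
mkdir -p pics
cat > h.py <<'E'
import numpy as np, cv2
from plant import state, grab_frame, get_calibration, job
def cal(n):
    c=get_calibration(n); c['f']=210/np.tan(np.radians(c['vertical_fov'])/2); c['R']=np.array(c['R']);c['t']=np.array(c['t']); return c
def ray(c,u,v,z):
    d=c['R'].T@np.array([(u-c['cx'])/c['f'],(v-c['cy'])/c['f'],1]); o=-c['R'].T@c['t']
    return o+d*(z-o[2])/d[2]
def proj(c,X):
    p=c['R']@np.array(X)+c['t']; return np.array([c['cx'],c['cy']])+c['f']*p[:2]/p[2]
E
python3 - <<'E'
from h import *
for n in ('top','scene','wrist'):
    im=grab_frame(n); cv2.imwrite(f'pics/{n}0.png',cv2.resize(im[:,:,::-1],(800,600),interpolation=cv2.INTER_CUBIC)); np.save(n+'.npy',im)
    c=cal(n); print(n,c['f'],c['cx'],c['cy'],-c['R'].T@c['t'],c['R'][2], {k for k in c})
s=state();print(s)
E
```

```text
top 390.8277176610137 281.71799024001416 208.61674896905586 [0.29203828 0.04718721 0.95307093] [ 0.209647   -0.01443245 -0.97767062] {'vertical_fov', 'f', 'cy', 't', 'R', 'cx'}
scene 415.7542565827702 278.1051099657761 203.51721497390193 [ 0.84818266 -0.54976782  0.85821373] [-0.32961202  0.54106544 -0.7736951 ] {'vertical_fov', 'f', 'cy', 't', 'R', 'cx'}
wrist 319.5444766045998 279.31036267387867 206.82133456653895 [0.15355344 0.61041786 0.37245617] [ 0.28219162 -0.11150573 -0.9528559 ] {'vertical_fov', 'f', 'cy', 't', 'R', 'cx'}
{'time': 0.15, 'joint_pos': array([ 1.08003494e+00,  5.32804627e-02,  1.61397750e+00,  2.80794323e-05,
        1.47600958e+00, -1.19037601e-01]), 'joint_vel': array([ 0.00115276, -0.00187165, -0.00427838,  0.00046474, -0.00176792,
        0.00168189]), 'joint_efforts': array([ 3.15933821e-04, -3.94239521e+01, -3.70722449e+01, -1.35094792e-04,
        4.56808746e-03,  7.44913251e-07]), 'tool_pos': array([0.2267843 , 0.58185354, 0.21549946]), 'tool_rot': array([-2.64728522e-04,  1.84794904e-01,  9.82776751e-01, -7.94620408e-04]), 'contact_force': array([-0.39137074,  0.84956939, -1.28372096]), 'ft_torque': array([ 0.02721287, -0.01708686,  0.00204834]), 'grasp_force': 0.0, 'gripper_width': 1.001472966511353}
```

View pics/top0.png

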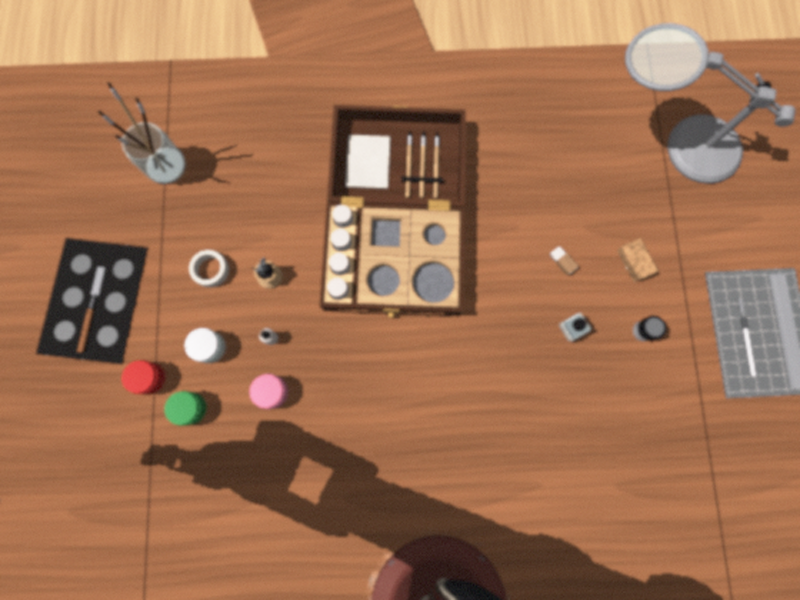

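View pics/scene0.png

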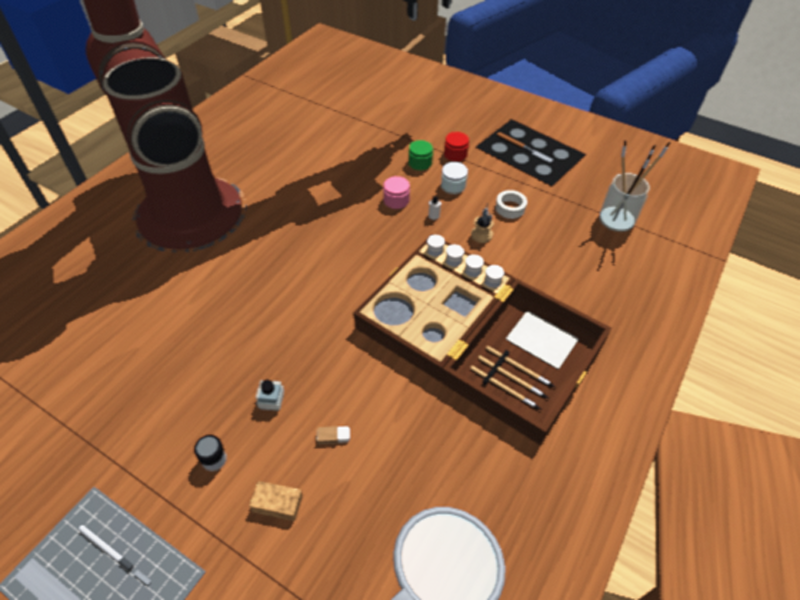

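Top view (800-px scale): white slim bottle (268,336), figure (266,271), white jar (204,344), square bottle (576,327), black-lid pot (651,328). Sockets: square (387,233), slim (434,234), pot (384,280) and jar (434,282). Look-alikes are the red (142,377), green (184,408) and pink (268,391) jars, and the tape roll (209,268). I choose the white jar at (204,344).

Run:
```python
from h import *
im=np.load('top.npy')[:,:,::-1]; sc=np.load('scene.npy')[:,:,::-1]
def cr(i,x,y,w,h): return cv2.resize(i[y:y+h,x:x+w],(400,300),interpolation=cv2.INTER_CUBIC)
# 400px wide crops
a=cr(im,120,170,96,72+0); b=cr(im,380,190,96,72); c=cr(im,232,142,96,72); d=cr(sc,270,105,96,72)
cv2.imwrite('pics/m.png',np.vstack([np.hstack([a,b]),np.hstack([c,d])]))
c=cal('top');k=.7
G=dict(jar=(204,343,.044),slim=(266,334,.05),square=(578,324,.052),pot=(655,327,.046),ssq=(387,232,.046),sslim=(434,233,.046),spot=(383,279,.046),sjar=(434,281,.046),fig=(264,268,.06))
s=cal('scene')
for n,(u,v,z) in G.items():
    X=ray(c,u*k,v*k,z); print(n,X.round(4),'scene800',(proj(s,X)/k).round(0))
```

```text
jar [0.4257 0.361  0.044 ] scene800 [452. 171.]
slim [0.4352 0.2587 0.05  ] scene800 [432. 198.]
square [ 0.4296 -0.2514  0.052 ] scene800 [266. 382.]
pot [ 0.4201 -0.3798  0.046 ] scene800 [204. 447.]
ssq [0.6027 0.0551 0.046 ] scene800 [457. 301.]
sslim [ 0.5975 -0.0249  0.046 ] scene800 [432. 331.]
spot [0.5205 0.0649 0.046 ] scene800 [420. 278.]
sjar [ 0.5134 -0.0202  0.046 ] scene800 [391. 308.]
fig [0.544  0.2604 0.06  ] scene800 [481. 214.]
```

View pics/m.png

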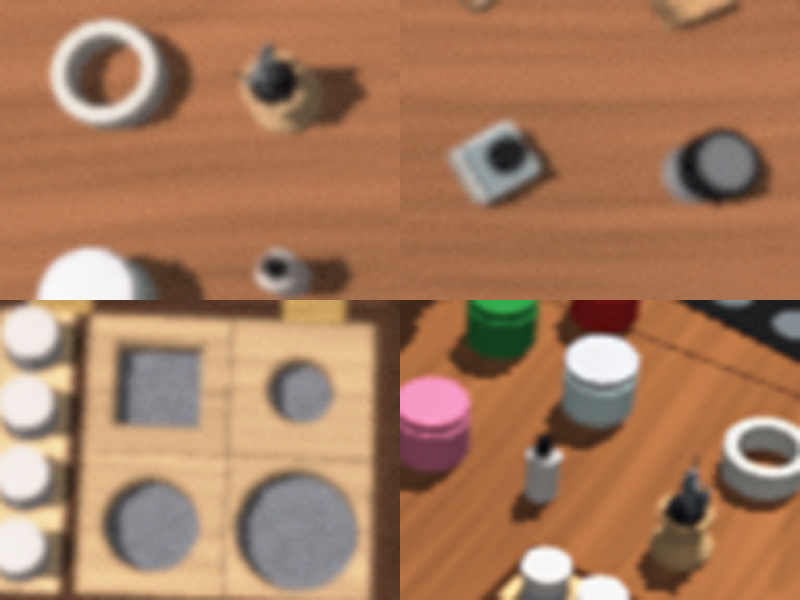

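Crops confirm the choices: the white jar in the scene crop is colourless, with green, red and pink ones beside it; the slim bottle has a black cap, and the figure stands apart on its wooden handle. Next, the wrist view.

View pics/wrist0.png

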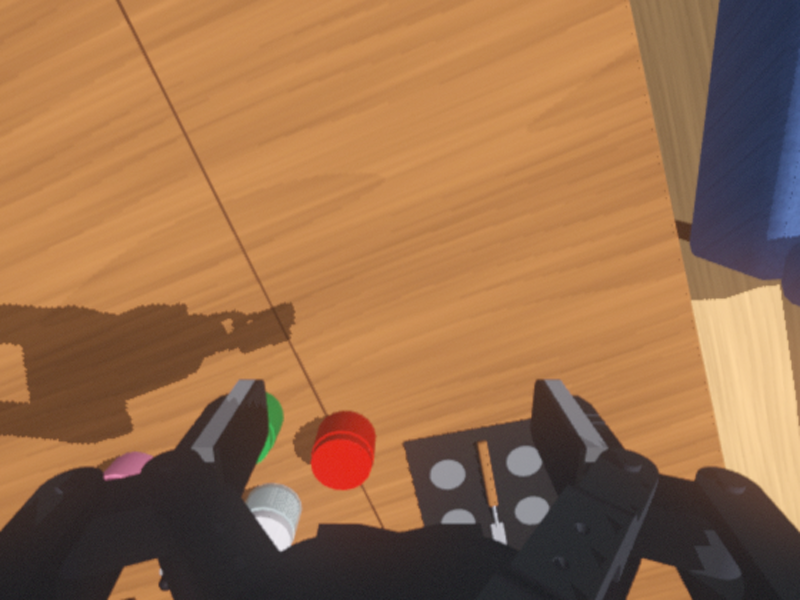

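Run:
```python
from h import *
w=cal('wrist'); s=state(); T=s['tool_pos']
for d in (0,.006,.025): print(d,(proj(w,T-[0,0,d])/.7).round(0))
for n,X in dict(jar=(.4257,.361,.044),slim=(.4352,.2587,.05),fig=(.544,.2604,.06)).items(): print(n,(proj(w,X)/.7).round())
```

```text
0 [400. 367.]
0.006 [400. 360.]
0.025 [400. 341.]
jar [253. 545.]
slim [158. 589.]
fig [211. 676.]
```

Wrist view: open fingers with tips around (255,380) and (548,380); red jar (343,450), white jar (272,520), green partly hidden. I'll match the finger corners to find the real tip depth when open.

Run:
```python
from h import *
from scipy.spatial.transform import Rotation as Ro
w=cal('wrist'); s=state(); T=s['tool_pos']; q=s['tool_rot']; R=Ro.from_quat([q[1],q[2],q[3],q[0]]).as_matrix()
print(R.round(3))
for d in (.006,.012,.025,.038):
  print(d,[(proj(w,T+R@[x,y,d])/.7).round(0).tolist() for x in (.011,-.011) for y in (-.0425,.0425)])
```

```text
[[-0.932  0.363 -0.001]
 [ 0.363  0.932 -0.001]
 [ 0.    -0.002 -1.   ]]
0.006 [[289.0, 334.0], [510.0, 334.0], [293.0, 385.0], [506.0, 385.0]]
0.012 [[293.0, 328.0], [506.0, 329.0], [296.0, 378.0], [503.0, 378.0]]
0.025 [[299.0, 317.0], [500.0, 317.0], [303.0, 364.0], [496.0, 364.0]]
0.038 [[305.0, 307.0], [494.0, 307.0], [308.0, 352.0], [491.0, 352.0]]
```

Call:
{"method": "move_arm", "body": {"targets": [[[0, -0.055, -0.028, 0, 0], [0, -0.055, -0.028, 0, 0], [0, -0.055, -0.028, 0, 0], [0, -0.055, -0.028, 0, 0], [0, -0.055, -0.028, 0, 0]]]}}

```text
time: 0.57
tool_pos: [0.3508, 0.4426, 0.2161]
tool_rot: [-0.0, 0.185, 0.983, -0.0]
contact_force: [1.1, -0.5, -0.3]
gripper_width: 0.298
grasp_force: 0.0
```

Call:
{"method": "move_arm", "body": {"targets": [[[0, -0.055, -0.028, 0, 0], [0, -0.055, -0.028, 0, 0], [0, -0.058, -0.027, 0, 0], [0, 0, 0, 0, 0], [0, 0, 0, 0, 0]]]}}

```text
time: 0.98
tool_pos: [0.427, 0.3596, 0.2161]
tool_rot: [-0.0, 0.187, 0.982, -0.0]
contact_force: [-0.7, -0.0, -0.1]
gripper_width: -0.003
grasp_force: 0.0
```

Run:
```python
from h import *
w=cal('wrist'); s=state(); im=grab_frame('wrist'); np.save('w1.npy',im)
import pickle; pickle.dump((w,s),open('w1.pkl','wb'))
cv2.imwrite('pics/w1.png',cv2.resize(im[:,:,::-1],(800,600),interpolation=cv2.INTER_CUBIC)); print(s['tool_pos'],s['tool_rot'],s['gripper_width'])
T=s['tool_pos']
for d in (-.02,0,.025,.038): print(d,(proj(w,T-[0,0,d])/.7).round(0))
for n,X in dict(jar=(.4257,.361,.044),slim=(.4352,.2587,.05),fig=(.544,.2604,.06)).items(): print(n,(proj(w,X)/.7).round())
```

```text
[0.42703277 0.35961933 0.2161455 ] [-3.31046268e-04  1.86660795e-01  9.82424357e-01 -1.41257351e-04] -0.003079780146406845
-0.02 [400. 394.]
0 [400. 367.]
0.025 [399. 341.]
0.038 [399. 330.]
jar [400. 260.]
slim [279. 321.]
fig [338. 443.]
```

View pics/w1.png

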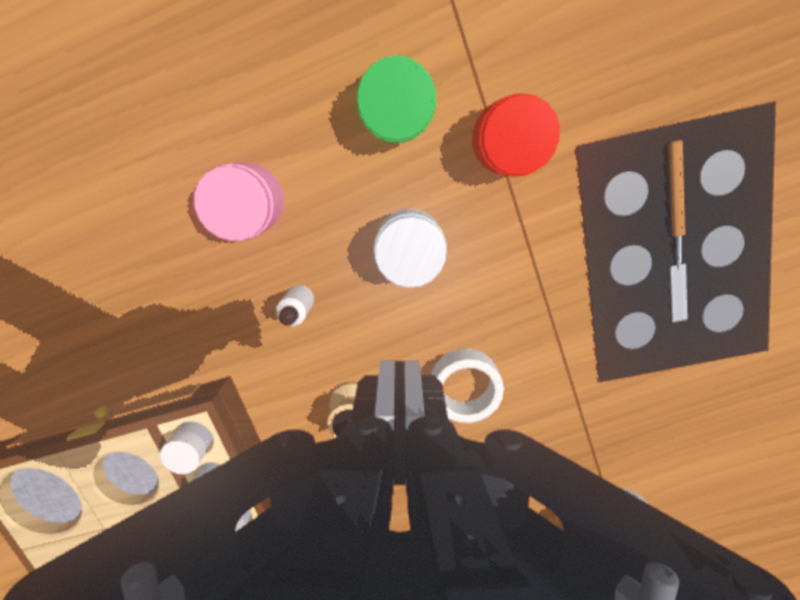

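Wrist view: white jar lid at (411,250), slim cap (289,315), figure's handle (345,398) behind the shut fingers. The tips appear at row 360, farther back than the text suggests, so I'll check them from the scene camera.

Run:
```python
from h import *
c=cal('scene'); s=state(); T=s['tool_pos']; im=grab_frame('scene')[:,:,::-1].copy()
x,y=(proj(c,T-[0,0,.02])).astype(int); x0,y0=x-60,y-60
k=6; cr=cv2.resize(im[y0:y0+96,x0:x0+128],None,fx=k,fy=k,interpolation=cv2.INTER_CUBIC)
for d,col in ((-.02,(0,255,0)),(0,(255,255,0)),(.025,(0,255,255)),(.038,(255,0,255))):
    p=((proj(c,T-[0,0,d])+.5-[x0,y0])*k).astype(int); cv2.line(cr,(p[0]-40,p[1]),(p[0]+40,p[1]),col,1); 
cv2.imwrite('pics/s1.png',cr)
w=cal('wrist')
for n,(u,v,z) in dict(jar=(410.5,249,.044),slim=(289,315,.052),slimbase=(300,300,.01)).items(): print(n,ray(w,u*.7,v*.7,z).round(4))
```

```text
jar [0.4196 0.3724 0.044 ]
slim [0.4319 0.2702 0.052 ]
slimbase [0.4336 0.2689 0.01  ]
```

View pics/s1.png

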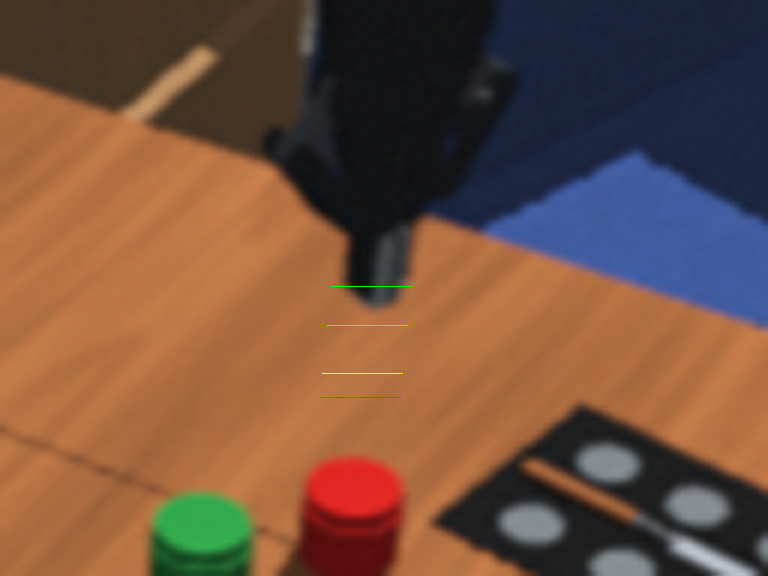

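Both cameras put the tips nearer to z≈0.225 than 0.191, so I'll make a gentle touch test on the bare table with shut fingers to settle it.

Call:
{"method": "move_arm", "body": {"targets": [[[0, 0, -0.064, 0, 0], [0, 0, -0.064, 0, 0], [0, 0, -0.064, 0, 0], [0, 0, -0.064, 0, 0], [0, 0, -0.064, 0, 0]]]}}

```text
time: 1.5
tool_pos: [0.3547, 0.1822, 0.2161]
tool_rot: [-0.0, 0.183, 0.983, -0.0]
contact_force: [1.1, -0.4, 0.2]
gripper_width: -0.006
grasp_force: 0.0
```

Call:
{"method": "move_arm", "body": {"targets": [[[0, 0, 0, 0.06, 0], [0, 0, 0, 0.06, 0], [0, 0, 0, 0.06, 0], [0, 0, 0, 0.06, 0], [0, 0, 0, 0, 0]]]}}

```text
time: 1.92
tool_pos: [0.3499, 0.1814, 0.0651]
tool_rot: [-0.006, 0.184, 0.983, -0.003]
contact_force: [-0.7, -0.7, 0.2]
gripper_width: -0.002
grasp_force: 0.0
```

Run:
```python
from h import *
s=state(); T=s['tool_pos']; print(T,s['contact_force'])
o=[]
for n in ('scene','top'):
    c=cal(n); im=grab_frame(n)[:,:,::-1].copy()
    x,y=(proj(c,T-[0,0,.02])).astype(int); x0,y0=x-34,max(y-50,0); k=6
    cr=cv2.resize(im[y0:y0+96,x0:x0+66],None,fx=k,fy=k,interpolation=cv2.INTER_CUBIC)
    for d,col in ((-.02,(0,255,0)),(0,(255,255,0)),(.025,(0,255,255)),(T[2],(255,0,255))):
        p=((proj(c,T-[0,0,d])+.5-[x0,y0])*k).astype(int); cv2.line(cr,(p[0]-40,p[1]),(p[0]+40,p[1]),col,1)
    o.append(cr)
cv2.imwrite('pics/s2.png',np.hstack(o))
```

```text
[0.34986944 0.18138251 0.06508881] [-0.7012443  -0.74099366  0.24052079]
```

View pics/s2.png

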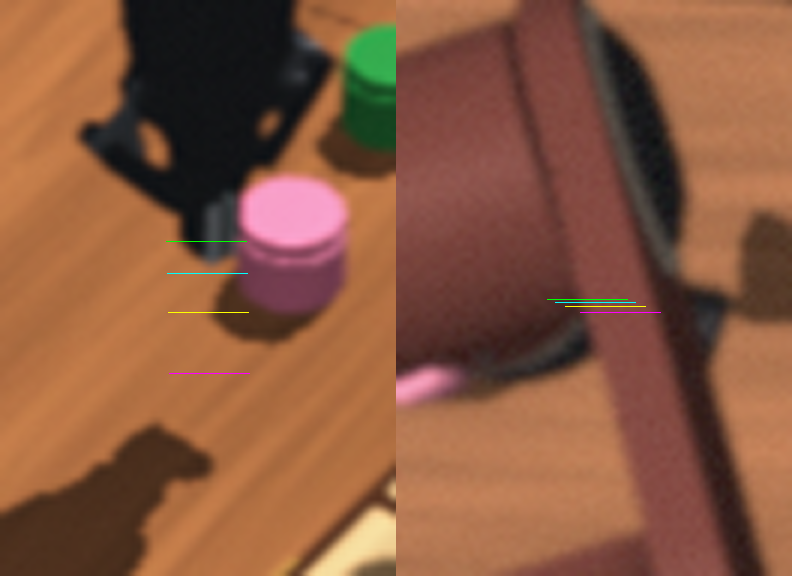

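Scene crop: the shut tips show at (212,258), partly behind the pink jar, which should stand behind them; top crop: mostly forearm. So something is off in how the cameras relate to each other. I'll cross-check numerically with the coloured lids (red, green, pink) in all three cameras.

Run:
```python
from h import *
import pickle
print('base top',proj(cal('top'),[0,0,0])/.7,'scene',proj(cal('scene'),[0,0,0])/.7)
w,s=pickle.load(open('w1.pkl','rb'))
def masks(im):
    h=cv2.cvtColor(im,cv2.COLOR_RGB2HSV).astype(int);H,S,V=h[...,0],h[...,1],h[...,2]
    return dict(red=((H<4)|(H>176))&(S>200)&(V>150),green=(H>55)&(H<85)&(S>140)&(V>100),pink=(H>155)&(H<176)&(S>80)&(S<190)&(V>190))
P={}
for n,f,c in (('top','top.npy',cal('top')),('scene','scene.npy',cal('scene')),('wrist','w1.npy',w)):
    for k,m in masks(np.load(f)).items():
        nn,l,st,ce=cv2.connectedComponentsWithStats(m.astype(np.uint8)); 
        if nn<2: continue
        i=1+st[1:,4].argmax(); P[n,k]=ce[i]; x=ray(c,*(ce[i]+0.0),.044); print(n,k,(ce[i]/.7).round(0),st[i,2:],x.round(4))
```

```text
base top [437.56537294 607.87749716] scene [188.63179146 210.73348371]
top pink [266. 390.] [ 23  24 401] [0.3446 0.2593 0.044 ]
scene red [457. 139.] [ 16   9 120] [0.38   0.4653 0.044 ]
scene green [420. 148.] [ 15  10 117] [0.3275 0.3935 0.044 ]
scene pink [396. 184.] [ 18  11 160] [0.3479 0.2605 0.044 ]
wrist red [498. 152.] [ 38  50 359] [0.3794 0.4509 0.044 ]
wrist green [391.  99.] [  48   57 1992] [0.3215 0.3952 0.044 ]
wrist pink [236. 203.] [  62   55 2102] [0.3447 0.2669 0.044 ]
```

Call:
{"method": "move_arm", "body": {"targets": [[[0, 0, 0, 0.02, 0], [0, 0, 0, 0.02, 0], [0, 0, 0, 0.01, 0], [0, 0, 0, 0, 0], [0, 0, 0, 0, 0]]]}}

```text
time: 2.43
tool_pos: [0.3574, 0.1828, 0.0443]
tool_rot: [0.001, 0.185, 0.983, 0.001]
contact_force: [-0.4, -0.5, -0.9]
gripper_width: 0.002
grasp_force: 0.0
```

Call:
{"method": "move_arm", "body": {"targets": [[[0, 0, 0, 0.005, 0], [0, 0, 0, 0, 0], [0, 0, 0, 0.004, 0], [0, 0, 0, 0, 0]]]}}

```text
time: 2.77
tool_pos: [0.3563, 0.1822, 0.0371]
tool_rot: [-0.0, 0.185, 0.983, -0.0]
contact_force: [-0.8, -0.3, -0.3]
gripper_width: -0.002
grasp_force: 0.0
```

Run:
```python
from h import *
s=state(); T=s['tool_pos']; print(T,s['contact_force'])
c=cal('scene'); im=grab_frame('scene')[:,:,::-1].copy()
x,y=(proj(c,T)).astype(int); x0,y0=x-34,max(y-50,0); k=6
cr=cv2.resize(im[y0:y0+96,x0:x0+66],None,fx=k,fy=k,interpolation=cv2.INTER_CUBIC)
for d,col in ((-.02,(0,255,0)),(0,(255,255,0)),(.025,(0,255,255)),(T[2],(255,0,255))):
        p=((proj(c,T-[0,0,d])+.5-[x0,y0])*k).astype(int); cv2.line(cr,(p[0]-40,p[1]),(p[0]+40,p[1]),col,1)
w=cal('wrist'); im=grab_frame('wrist')[:,:,::-1].copy()
wi=cv2.resize(im[100:420,130:430],(396,422)); wi=np.vstack([wi,np.zeros((576-422,396,3),np.uint8)])
for d,col in ((-.02,(0,255,0)),(0,(255,255,0)),(.025,(0,255,255))):
        p=((proj(w,T-[0,0,d])-[130,100])*1.32).astype(int); cv2.line(wi,(p[0]-40,p[1]),(p[0]+40,p[1]),col,1)
cv2.imwrite('pics/s3.png',np.hstack([cr,wi]))
```

```text
[0.35631814 0.182167   0.03707818] [-0.81747249 -0.3017847  -0.3117777 ]
```

View pics/s3.png

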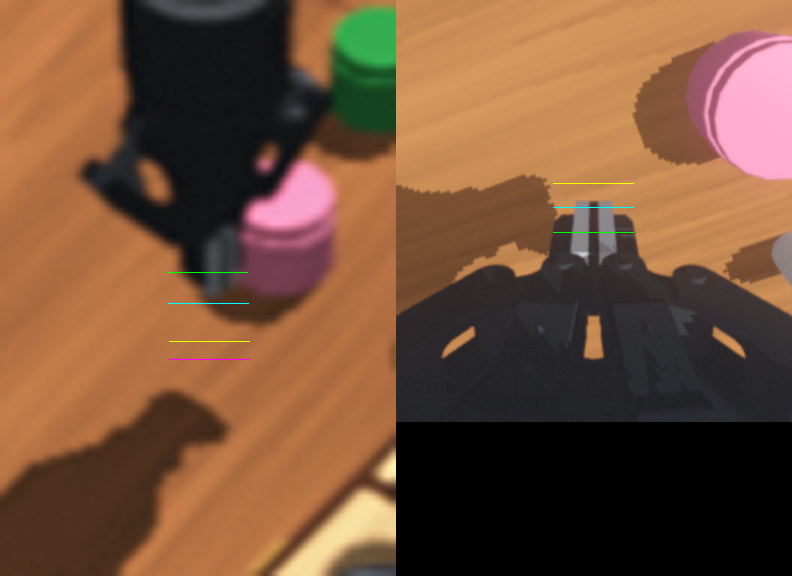

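Call:
{"method": "move_arm", "body": {"targets": [[[0, 0, 0, 0.008, 0], [0, 0, 0, 0.008, 0], [0, 0, 0, 0, 0]]]}}

```text
time: 3.12
tool_pos: [0.3553, 0.1819, 0.0262]
tool_rot: [-0.001, 0.185, 0.983, -0.001]
contact_force: [0.1, 0.1, -0.4]
gripper_width: -0.001
grasp_force: 0.0
```

Call:
{"method": "move_arm", "body": {"targets": [[[0, 0, 0, 0.006, 0], [0, 0, 0, 0, 0], [0, 0, 0, 0, 0]]]}}

```text
time: 3.37
tool_pos: [0.3561, 0.1821, 0.0236]
tool_rot: [-0.0, 0.185, 0.983, -0.0]
contact_force: [-0.2, 0.2, 1.2]
gripper_width: 0.001
grasp_force: 0.0
```

Call:
{"method": "move_arm", "body": {"targets": [[[0, 0, 0, 0.004, 0], [0, 0, 0, 0, 0], [0, 0, 0, 0, 0]]]}}

```text
time: 3.62
tool_pos: [0.3563, 0.1822, 0.0214]
tool_rot: [-0.0, 0.185, 0.983, -0.0]
contact_force: [-0.4, -0.6, -0.4]
gripper_width: -0.005
grasp_force: 0.0
```

Call:
{"method": "move_arm", "body": {"targets": [[[0, 0, 0, 0.004, 0], [0, 0, 0, 0, 0], [0, 0, 0, 0, 0]]]}}

```text
time: 3.87
tool_pos: [0.3562, 0.1821, 0.019]
tool_rot: [-0.0, 0.185, 0.983, -0.0]
contact_force: [-0.3, -0.4, 0.8]
gripper_width: -0.003
grasp_force: 0.0
```

Call:
{"method": "move_arm", "body": {"targets": [[[0, 0, 0, 0.008, 0], [0, 0, 0, 0, 0], [0, 0, 0, 0, 0]]]}}

```text
time: 4.12
tool_pos: [0.3559, 0.182, 0.0139]
tool_rot: [-0.0, 0.185, 0.983, -0.0]
contact_force: [0.3, 0.6, -0.9]
gripper_width: -0.005
grasp_force: 0.0
```

Call:
{"method": "move_arm", "body": {"targets": [[[0, 0, 0, 0.006, 0], [0, 0, 0, 0, 0], [0, 0, 0, 0, 0]]]}}

```text
time: 4.37
tool_pos: [0.3561, 0.1821, 0.0104]
tool_rot: [-0.0, 0.185, 0.983, -0.0]
contact_force: [0.1, 1.0, -0.0]
gripper_width: -0.003
grasp_force: 0.0
```

Call:
{"method": "move_arm", "body": {"targets": [[[0, 0, 0, 0.006, 0], [0, 0, 0, 0, 0], [0, 0, 0, 0, 0]]]}}

```text
time: 4.62
tool_pos: [0.3561, 0.1821, 0.0068]
tool_rot: [-0.0, 0.185, 0.983, -0.0]
contact_force: [-0.4, -0.2, 0.6]
gripper_width: -0.004
grasp_force: 0.0
```

Run:
```python
from h import *
s=state(); T=s['tool_pos']; print(T,s['contact_force'])
c=cal('scene'); im=grab_frame('scene')[:,:,::-1].copy()
x,y=(proj(c,T)).astype(int); x0,y0=x-50,max(y-50,0); k=6
cr=cv2.resize(im[y0:y0+90,x0:x0+120],None,fx=k,fy=k,interpolation=cv2.INTER_CUBIC)
for d,col in ((-.03,(0,255,0)),(-.02,(255,255,255)),(-.01,(255,255,0)),(0,(0,255,255)),(T[2],(255,0,255))):
        p=((proj(c,T-[0,0,d])+.5-[x0,y0])*k).astype(int); cv2.line(cr,(p[0]-40,p[1]),(p[0]+40,p[1]),col,1)
cv2.imwrite('pics/s4.png',cr)
```

```text
[0.35609185 0.18210104 0.00682567] [-0.44891454 -0.22248243  0.57134511]
```

View pics/s4.png

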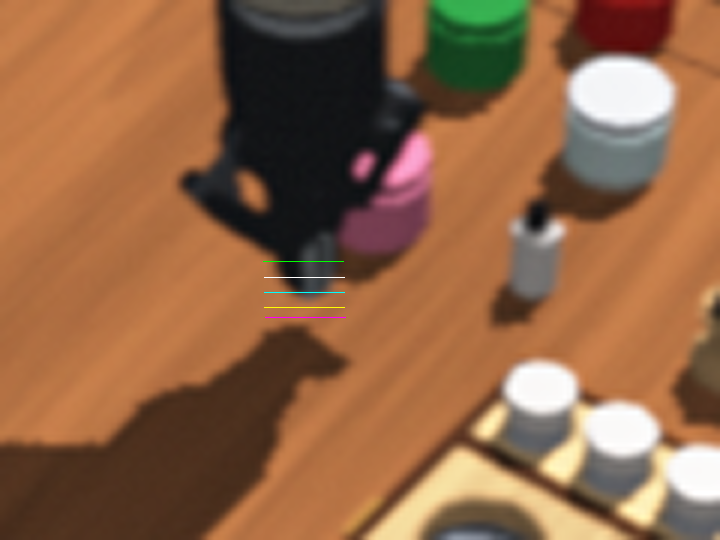

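Call:
{"method": "move_arm", "body": {"targets": [[[0, 0, 0, 0.008, 0], [0, 0, 0, 0, 0], [0, 0, 0, 0, 0]]]}}

```text
time: 4.92
tool_pos: [0.3559, 0.1821, 0.0019]
tool_rot: [-0.0, 0.185, 0.983, -0.0]
contact_force: [0.1, 0.0, -0.1]
gripper_width: -0.002
grasp_force: 0.0
```

Call:
{"method": "move_arm", "body": {"targets": [[[0, 0, 0, 0.005, 0], [0, 0, 0, 0, 0], [0, 0, 0, 0, 0]]]}}

```text
time: 5.17
tool_pos: [0.3562, 0.1821, -0.0009]
tool_rot: [-0.0, 0.185, 0.983, -0.0]
contact_force: [-0.5, 0.0, 0.1]
gripper_width: 0.003
grasp_force: 0.0
```

Call:
{"method": "move_arm", "body": {"targets": [[[0, 0, 0, 0.004, 0], [0, 0, 0, 0, 0], [0, 0, 0, 0, 0]]]}}

```text
time: 5.42
tool_pos: [0.3562, 0.1821, -0.0033]
tool_rot: [-0.0, 0.185, 0.983, -0.0]
contact_force: [0.7, -0.7, -0.6]
gripper_width: -0.001
grasp_force: 0.0
```

Call:
{"method": "move_arm", "body": {"targets": [[[0, 0, 0, 0.004, 0], [0, 0, 0, 0, 0], [0, 0, 0, 0, 0]]]}}

```text
time: 5.67
tool_pos: [0.3562, 0.1821, -0.0057]
tool_rot: [-0.0, 0.185, 0.983, -0.0]
contact_force: [0.7, 0.1, -0.3]
gripper_width: 0.001
grasp_force: 0.0
```

Call:
{"method": "move_arm", "body": {"targets": [[[0, 0, 0, 0.004, 0], [0, 0, 0, 0, 0], [0, 0, 0, 0, 0]]]}}

```text
time: 5.92
tool_pos: [0.3562, 0.1821, -0.0081]
tool_rot: [-0.0, 0.185, 0.983, -0.0]
contact_force: [-0.6, -0.0, -0.6]
gripper_width: -0.001
grasp_force: 0.0
```

Call:
{"method": "move_arm", "body": {"targets": [[[0, 0, 0, 0.004, 0], [0, 0, 0, 0, 0], [0, 0, 0, 0, 0]]]}}

```text
time: 6.17
tool_pos: [0.3561, 0.1821, -0.0105]
tool_rot: [-0.0, 0.185, 0.983, -0.0]
contact_force: [-0.4, -0.2, -0.2]
gripper_width: 0.002
grasp_force: 0.0
```

Call:
{"method": "move_arm", "body": {"targets": [[[0, 0, 0, 0.004, 0], [0, 0, 0, 0, 0], [0, 0, 0, 0, 0]]]}}

```text
time: 6.42
tool_pos: [0.3561, 0.1821, -0.0129]
tool_rot: [-0.0, 0.185, 0.983, -0.0]
contact_force: [-1.1, -0.8, -0.3]
gripper_width: -0.003
grasp_force: 0.0
```

Call:
{"method": "move_arm", "body": {"targets": [[[0, 0, 0, 0.003, 0], [0, 0, 0, 0, 0], [0, 0, 0, 0, 0]]]}}

```text
time: 6.67
tool_pos: [0.3563, 0.1822, -0.0146]
tool_rot: [-0.0, 0.185, 0.983, -0.0]
contact_force: [0.0, -0.1, -0.5]
gripper_width: 0.001
grasp_force: 0.0
```

Call:
{"method": "move_arm", "body": {"targets": [[[0, 0, 0, 0.003, 0], [0, 0, 0, 0, 0], [0, 0, 0, 0, 0]]]}}

```text
time: 6.92
tool_pos: [0.3565, 0.1822, -0.0148]
tool_rot: [-0.001, 0.185, 0.983, -0.0]
contact_force: [-7.5, -1.7, 13.4]
gripper_width: -0.003
grasp_force: 6.8
```

Call:
{"method": "move_arm", "body": {"targets": [[[0, 0, 0, 0.003, 0], [0, 0, 0, 0, 0], [0, 0, 0, 0, 0]]]}}

```text
time: 7.17
tool_pos: [0.3565, 0.1823, -0.0149]
tool_rot: [-0.002, 0.185, 0.983, -0.001]
contact_force: [-14.8, -5.2, 29.5]
gripper_width: 0.001
grasp_force: 14.8
```

Contact at reported z = −0.0148 with the fingers shut (30 N), so the shut tips lie 15 mm *behind* the reported TCP: 40 mm less than stated. I'll use that measured offset, and go and look at the slim bottle from the hand.

Call:
{"method": "move_arm", "body": {"targets": [[[0, 0, 0, -0.06, 0], [0, 0, 0, -0.06, 0], [0, 0, 0, -0.06, 0], [0, 0, 0, -0.06, 0], [60, 0, 0, 0, 0]]]}}

```text
time: 7.58
tool_pos: [0.3612, 0.1837, 0.1345]
tool_rot: [0.007, 0.185, 0.983, 0.003]
contact_force: [1.1, -0.1, 0.4]
gripper_width: 0.128
grasp_force: 0.0
```

Call:
{"method": "move_arm", "body": {"targets": [[[60, -0.016, 0.046, 0, 0], [60, -0.016, 0.046, 0, 0], [60, -0.016, 0.046, 0, 0], [60, -0.017, 0.045, 0, 0], [60, 0, 0, 0, 0]]]}}

```text
time: 8.0
tool_pos: [0.435, 0.2729, 0.1255]
tool_rot: [0.0, 0.184, 0.983, 0.001]
contact_force: [-1.2, -0.2, 0.4]
gripper_width: 0.598
grasp_force: 0.0
```

```bash
cat >> h.py <<'E'
import pickle
from scipy.spatial.transform import Rotation as Ro
def Rt(s): q=s['tool_rot']; return Ro.from_quat([q[1],q[2],q[3],q[0]]).as_matrix()
def snap(n):
    w=cal('wrist'); s=state(); im=grab_frame('wrist'); pickle.dump((w,s,im),open(n+'.pkl','wb')); return w,s,im
def png(n,im): cv2.imwrite(f'pics/{n}.png',cv2.resize(im[:,:,::-1],(800,600),interpolation=cv2.INTER_CUBIC))
E
python3 - <<'E'
from h import *
w,s,im=snap('w2'); png('w2',im); print(s['tool_pos'],s['tool_rot'],s['contact_force'],s['gripper_width'])
for n,X in dict(slimtop=(.4352,.2587,.052),slimw=(.4319,.2702,.052)).items(): print(n,(proj(w,X)/.7).round())
E
```

```text
[0.43496056 0.27289829 0.12546328] [2.33501297e-04 1.84144312e-01 9.82899017e-01 5.84101815e-04] [-1.24415573 -0.15226834  0.38256694] 0.5983696049450107
slimtop [375. 314.]
slimw [392. 301.]
```

View pics/w2.png

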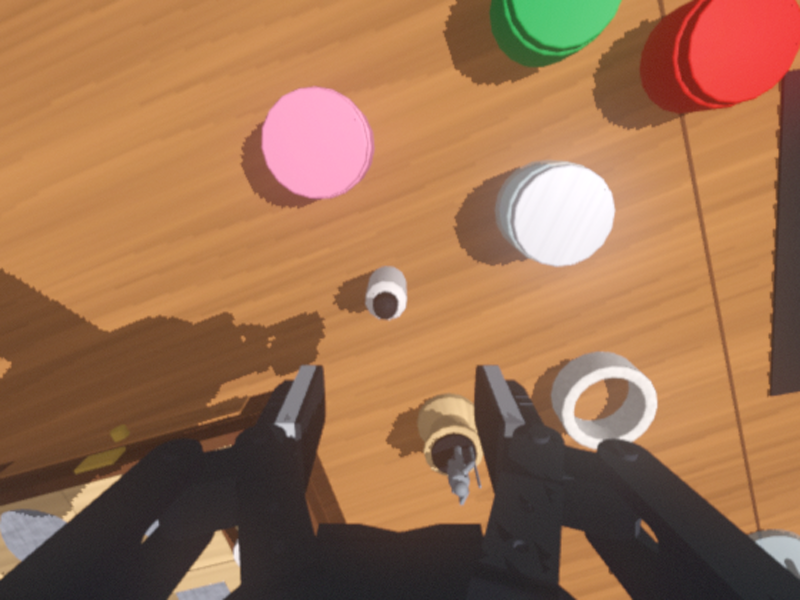

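Wrist view: slim cap at (386,304), its body above to (388,272); jar lid (562,213), pink (317,142), figure foot (448,420) / head (460,490), fingers at 60% at (312,370) and (487,370). I'll check the consistency of both hand views.

Run:
```python
from h import *
w1,s1=pickle.load(open('w1.pkl','rb')); w2,s2,_=pickle.load(open('w2.pkl','rb'))
for n,w,u,v,z in (('jar',w1,410.5,249,.044),('jar',w2,562,213,.044),('pink',w1,236,203,.044),('pink',w2,317,142,.044),('slim',w1,289,315,.052),('slim',w2,386,305,.052),('slimbase(edge rows)',w2,388,281,.012),('fig foot',w2,448,425,.01)):
    print(n,ray(w,u*.7,v*.7,z).round(4))
for w,s in ((w1,s1),(w2,s2)): print('cam in tool',(Rt(s).T@(-w['R'].T@w['t']-s['tool_pos'])).round(4),'axis',(Rt(s).T@w['R'][2]).round(4), 'xaxis',(Rt(s).T@w['R'][0]).round(4))
```

```text
jar [0.421  0.3707 0.044 ]
jar [0.4211 0.3688 0.044 ]
pink [0.3446 0.2672 0.044 ]
pink [0.3434 0.2647 0.044 ]
slim [0.433  0.2685 0.052 ]
slim [0.4325 0.2663 0.052 ]
slimbase(edge rows) [0.4308 0.2672 0.012 ]
fig foot [0.542  0.2675 0.01  ]
cam in tool [ 0.0787 -0.0002 -0.1569] axis [-3.036e-01  2.000e-04  9.528e-01] xaxis [8.e-04 1.e+00 1.e-04]
cam in tool [ 0.0787 -0.0002 -0.1569] axis [-3.036e-01  2.000e-04  9.528e-01] xaxis [8.e-04 1.e+00 1.e-04]
```

Call:
{"method": "move_arm", "body": {"targets": [[[60, 0, -0.011, 0, 0], [60, 0, 0, 0.06, 0], [60, 0, 0, 0.06, 0], [60, 0, 0, 0.05, 0], [60, 0, 0, 0.034, 0]]]}}

```text
time: 8.47
tool_pos: [0.4272, 0.262, 0.0005]
tool_rot: [-0.002, 0.185, 0.983, -0.001]
contact_force: [0.2, 0.4, -0.3]
gripper_width: 0.601
grasp_force: 0.0
```

Call:
{"method": "move_arm", "body": {"targets": [[[60, 0, 0, 0, 0], [60, 0, 0, 0, 0]]]}}

```text
time: 8.63
tool_pos: [0.4286, 0.2628, 0.0028]
tool_rot: [-0.001, 0.185, 0.983, -0.001]
contact_force: [0.2, 1.1, -0.2]
gripper_width: 0.601
grasp_force: 0.0
```

Run:
```python
from h import *
w,s,im=snap('w3'); png('w3',im); print(s['tool_pos'],s['contact_force'])
```

```text
[0.42855091 0.26283482 0.00275526] [ 0.22311875  1.0569859  -0.22800858]
```

View pics/w3.png

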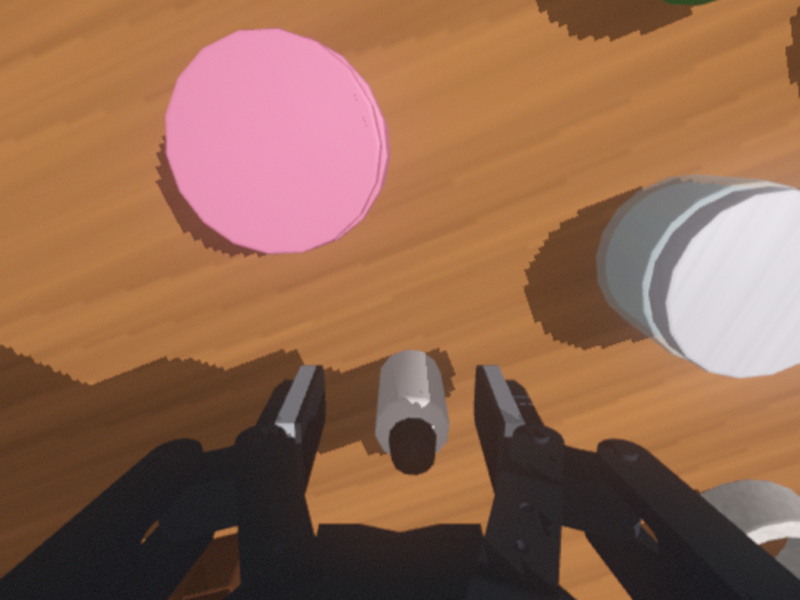

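Wrist view: the slim bottle stands between the pads (413,400), about 3–4 mm right of the middle, clear of everything. I'll shift a little and close.

Call:
{"method": "move_arm", "body": {"targets": [[[60, -0.003, 0.006, 0, 0], [60, 0, 0, 0, 0], [0, 0, 0, 0, 0], [0, 0, 0, 0, 0], [0, 0, 0, 0, 0]]]}}

```text
time: 9.1
tool_pos: [0.4341, 0.2673, 0.0049]
tool_rot: [0.001, 0.185, 0.983, 0.001]
contact_force: [0.1, -0.4, 2.5]
gripper_width: 0.255
grasp_force: 58.7
```

Call:
{"method": "move_arm", "body": {"targets": [[[0, 0, 0, 0, 0], [0, 0, 0, 0, 0]]]}}

```text
time: 9.27
tool_pos: [0.4341, 0.2673, 0.0049]
tool_rot: [0.001, 0.185, 0.983, 0.001]
contact_force: [-1.1, 0.5, 5.8]
gripper_width: 0.253
grasp_force: 58.9
```

Call:
{"method": "move_arm", "body": {"targets": [[[0, 0, 0, -0.065, 0], [0, 0, 0, -0.065, 0], [0, 0, 0, -0.065, 0], [0, 0, 0, -0.065, 0], [0, 0, 0, -0.065, 0]]]}}

```text
time: 9.68
tool_pos: [0.4325, 0.2667, 0.2001]
tool_rot: [-0.0, 0.185, 0.983, -0.0]
contact_force: [1.2, -0.3, -1.1]
gripper_width: 0.251
grasp_force: 59.0
```

Call:
{"method": "move_arm", "body": {"targets": [[[0, -0.048, -0.044, 0, 0], [0, -0.048, -0.044, 0, 0], [0, -0.048, -0.044, 0, 0], [0, -0.048, -0.044, 0, 0], [0, -0.048, -0.044, 0, 0]]]}}

```text
time: 10.1
tool_pos: [0.5196, 0.09, 0.1985]
tool_rot: [0.0, 0.185, 0.983, 0.0]
contact_force: [0.3, -0.1, -0.1]
gripper_width: 0.247
grasp_force: 59.1
```

Call:
{"method": "move_arm", "body": {"targets": [[[0, -0.048, -0.044, 0, 0], [0, -0.048, -0.044, 0, 0], [0, 0, 0, 0, 0], [0, 0, 0, 0, 0], [0, 0, 0, 0, 0]]]}}

```text
time: 10.52
tool_pos: [0.5534, 0.0217, 0.198]
tool_rot: [-0.001, 0.185, 0.983, 0.0]
contact_force: [-0.5, -0.3, -0.3]
gripper_width: 0.25
grasp_force: 59.1
```

Run:
```python
from h import *
w,s,im=snap('w4'); png('w4',im); print(s['tool_pos'],s['tool_rot'],s['contact_force'],s['gripper_width'],s['grasp_force'])
```

```text
[0.55340798 0.02168614 0.19801567] [-6.05175737e-04  1.85033448e-01  9.82732021e-01  1.78812093e-04] [-0.50758118 -0.34000296 -0.26084288] 0.2503506539014295 59.07303572399542
```

View pics/w4.png

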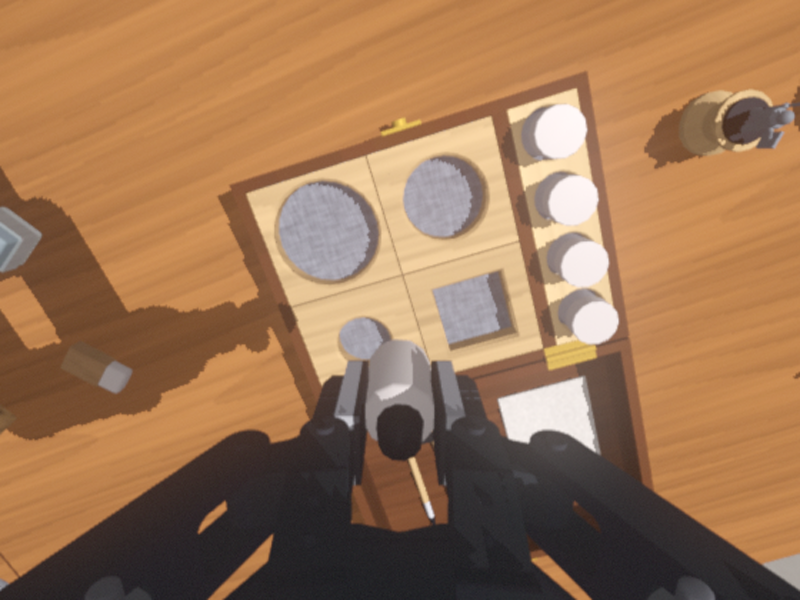

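The hand view shows the case well: jar well (327,231), pot well (444,197), square (474,309), slim (363,340); block seams cross at (402,275), corners at (246,193) and (491,116), seam ends at (366,155), (518,242) and (293,306). Bottle held straight. I'll fit the block grid.

Run:
```python
from h import *
w,s,im=pickle.load(open('w4.pkl','rb'))
# grid coords: a = world -x.. (near side), b= +y
pts={(0,0):(402,275),(-1,-1):(246,193),(-1,1):(491,116),(-1,0):(366,155),(0,1):(518,242),(0,-1):(293,306)}
A=[];W=[]
for (a,b),p in pts.items(): A.append((a*.0838,b*.0838)); W.append(ray(w,p[0]*.7,p[1]*.7,.046)[:2])
A=np.array(A);W=np.array(W); a0,w0=A.mean(0),W.mean(0)
U,S,V=np.linalg.svd((W-w0).T@(A-a0)); R=U@V; sc=S.sum()/((A-a0)**2).sum()
print('scale',sc,'yaw deg',np.degrees(np.arctan2(R[1,0],R[0,0])),'res mm',((W-w0-(A-a0)@R.T)*1e3).round(1).tolist())
for n,g in dict(jar=(-1,-1),pot=(-1,1),square=(1,1),slim=(1,-1)).items():
    X=w0+R@(np.array(g)*.042-a0); d=Rt(s).T[:, :2]@(X-s['tool_pos'][:2]) if 0 else Rt(s)[:2,:2].T@(X-s['tool_pos'][:2])
    print(n,X.round(4),'from T in tool frac',(d/.6).round(4))
for u,v in((327,231),(444,197),(474,309),(363,340)): print(ray(w,u*.7,v*.7,.03).round(4), ray(w,u*.7,v*.7,.046).round(4))
for z,p in ((.198-.005+.052-.0,(400,432)),(.195,(400,352))): print('held',ray(w,p[0]*.7,p[1]*.7,z)-s['tool_pos'])
```

```text
scale 0.988914302161936 yaw deg -4.691414373709249 res mm [[-0.2, -0.3], [0.2, 0.3], [0.1, -0.8], [0.0, 0.1], [0.0, -1.4], [-0.2, 2.2]]
jar [ 0.5132 -0.0163] from T in tool frac [ 0.0395 -0.0833]
pot [0.52   0.0674] from T in tool frac [0.0795 0.0508]
square [0.6038 0.0606] from T in tool frac [-0.0546  0.0909]
slim [ 0.5969 -0.0231] from T in tool frac [-0.0947 -0.0432]
[ 0.5125 -0.0179  0.03  ] [ 0.511  -0.0145  0.046 ]
[0.5204 0.0681 0.03  ] [0.5184 0.0672 0.046 ]
[0.6068 0.0614 0.03  ] [0.6006 0.0608 0.046 ]
[ 0.5998 -0.0264  0.03  ] [ 0.5939 -0.0226  0.046 ]
held [-0.00329873  0.00135778  0.04698433]
held [-0.00460774  0.00197936 -0.00301567]
```

Call:
{"method": "move_arm", "body": {"targets": [[[0, -0.049, -0.0215, 0, 0], [0, -0.049, -0.0215, 0, 0], [0, 0, 0, 0.06, 0], [0, 0, 0, 0.06, 0], [0, 0, 0, 0.05, 0]]]}}

```text
time: 10.98
tool_pos: [0.5988, -0.0225, 0.0949]
tool_rot: [-0.0, 0.184, 0.983, 0.0]
contact_force: [0.3, -0.6, -1.3]
gripper_width: 0.253
grasp_force: 59.1
```

Call:
{"method": "move_arm", "body": {"targets": [[[0, 0, 0, 0, 0], [0, 0, 0, 0, 0], [0, 0, 0, 0, 0]]]}}

```text
time: 11.23
tool_pos: [0.6003, -0.0231, 0.0986]
tool_rot: [0.001, 0.184, 0.983, 0.0]
contact_force: [1.0, -0.9, -0.1]
gripper_width: 0.251
grasp_force: 59.1
```

Run:
```python
from h import *
s=state(); print(s['tool_pos'],s['contact_force'], Rt(s)[:2,:2].T@(np.array([.5969,-.0231])-s['tool_pos'][:2])*1e3)
```

```text
[ 0.60025123 -0.02312023  0.09861623] [ 1.01661279 -0.91020647 -0.14393889] [ 3.13141199 -1.19387505]
```

Call:
{"method": "move_arm", "body": {"targets": [[[0, 0, -0.002, 0.035, 0], [0, 0, 0, 0.035, 0], [0, 0, 0, 0.02, 0], [0, 0, 0, 0.008, 0], [0, 0, 0, 0, 0]]]}}

```text
time: 11.65
tool_pos: [0.5989, -0.0248, 0.038]
tool_rot: [0.0, 0.185, 0.983, 0.0]
contact_force: [-0.5, -0.4, -0.4]
gripper_width: 0.253
grasp_force: 59.1
```

Call:
{"method": "move_arm", "body": {"targets": [[[0, 0, 0, 0.004, 0], [0, 0, 0, 0, 0], [0, 0, 0, 0, 0]]]}}

```text
time: 11.9
tool_pos: [0.5998, -0.0252, 0.0367]
tool_rot: [0.001, 0.185, 0.983, 0.0]
contact_force: [0.2, -0.1, -0.2]
gripper_width: 0.253
grasp_force: 59.1
```

Call:
{"method": "move_arm", "body": {"targets": [[[0, 0, 0, 0.003, 0], [0, 0, 0, 0, 0], [0, 0, 0, 0, 0]]]}}

```text
time: 12.15
tool_pos: [0.5999, -0.0253, 0.0349]
tool_rot: [0.001, 0.185, 0.983, 0.0]
contact_force: [0.0, 0.5, 4.4]
gripper_width: 0.253
grasp_force: 59.5
```

Call:
{"method": "move_arm", "body": {"targets": [[[0, 0, 0, 0.001, 0], [0, 0, 0, 0, 0], [0, 0, 0, 0, 0]]]}}

```text
time: 12.4
tool_pos: [0.6, -0.0253, 0.0348]
tool_rot: [0.001, 0.185, 0.983, -0.0]
contact_force: [-1.6, -0.1, 7.5]
gripper_width: 0.256
grasp_force: 60.0
```

Call:
{"method": "move_arm", "body": {"targets": [[[50, 0, 0, 0, 0], [50, 0, 0, 0, 0], [50, 0, 0, 0, 0], [50, 0, 0, -0.01, 0], [50, 0, 0, -0.05, 0]]]}}

```text
time: 12.82
tool_pos: [0.5939, -0.0243, 0.0631]
tool_rot: [-0.006, 0.185, 0.983, -0.0]
contact_force: [0.4, -0.3, -0.7]
gripper_width: 0.5
grasp_force: 0.0
```

Call:
{"method": "move_arm", "body": {"targets": [[[50, 0, 0, -0.055, 0], [50, 0, 0, -0.055, 0], [50, 0, 0, -0.055, 0], [50, 0, 0, -0.05, 0], [50, 0, 0, 0, 0]]]}}

```text
time: 13.23
tool_pos: [0.6027, -0.0256, 0.2069]
tool_rot: [0.007, 0.185, 0.983, 0.0]
contact_force: [1.8, -0.7, 1.0]
gripper_width: 0.507
grasp_force: 0.0
```

Run:
```python
from h import *
w,s,im=snap('w5'); print(s['tool_pos'],s['contact_force'])
g=cv2.resize(im[:,:,::-1],None,fx=10/7,fy=10/7); png('w5',im)
h=cv2.cvtColor(im,cv2.COLOR_RGB2HSV).astype(int)
u,v=proj(w,[.5969,-.0231,.082]); print('pred cap px',u/.7,v/.7)
m=((h[...,2]<60)).astype(np.uint8); m[int(v)+25:]=0; m[:int(v)-25]=0; m[:,:int(u)-25]=0; m[:,int(u)+25:]=0
n,l,st,ce=cv2.connectedComponentsWithStats(m); print([(st[i].tolist(),(ce[i]/.7).round(),ray(w,*ce[i],.082).round(4)) for i in range(1,n) if st[i,4]>15])
```

```text
[ 0.60266066 -0.02562674  0.20685132] [ 1.82565096 -0.71974451  1.00502676]
pred cap px 399.2471843738365 266.9060077181747
[]
```

Run:
```python
from h import *
w,s,im=pickle.load(open('w5.pkl','rb'))
g=cv2.cvtColor(im,cv2.COLOR_RGB2GRAY); u,v=proj(w,[.5969,-.0231,.082]).astype(int)
print(g[v-24:v+40:3,u-30:u+31:3])
```

```text
[[195 196 197 195 193 183 164 158 155 152 150 148 102 103 113 166 192 193
  194 196 196]
 [194 191 189 187 183 162 164 166 156 155 167 160 148 102 100 116 181 195
  195 194 193]
 [184 185 187 193 183 161 161 157 153 145 156 161 154 107 101 102 138 192
  189 187 186]
 [193 195 194 193 167 160 156 129 132 142 157 169 168 151 104 102 109 171
  188 193 200]
 [192 191 191 194 154 124 100 127 134 147 160 173 181 168 101 100 104 171
  204 204 203]
 [194 195 195 195  99  97 108 128 161 207 212 212 184 181 116  99 103 164
  200 200 200]
 [191 187 187 125 101  95 115 184 205 215 222 230 231 194 106 103 114 172
  198 196 196]
 [186 186 182 114 106 100 145 190 159  91  87 170 236 228 105 104 127 190
  195 193 191]
 [192 197 156 124 119 106 161 158  68  73  76  74 182 235 127 111 152 189
  187 186 185]
 [201 202 132 121 120 116 135 126  72  74  78  78 138 231 120 142 177 187
  192 197 200]
 [199 192 119 120 121 119 121 127  70  73  75  78 164 223 150 178 199 201
  200 200 200]
 [197 197 195 176 129 119 116 130  77  71  72  81 212 186 197 200 199 199
  198 197 196]
 [198 196 195 191 186 182 166 17
[... 158 characters left out ...]
2 201 200 200 199 199 197 196 193 193 195 197 197 197 196 194
  191 189 189]
 [200 200 198 198 198 196 194 193 194 195 196 196 195 193 191 190 188 188
  188 190 192]
 [196 197 195 192 192 194 196 195 194 192 191 190 187 188 189 189 190 188
  170 138 101]
 [166 192 194 195 193 192 190 188 188 187 187 187 189 188 186 163 167 169
   99  92  93]
 [122 192 190 188 186 185 186 187 187 189 186 169 160 168 176 177 178 179
  126  94  92]
 [ 95 183 183 185 185 188 186 184 161 165 173 177 177 178 179 166 159 164
  161  81  94]
 [ 93 154 187 185 157 122  95 173 177 176 177 175 158 160 169 177 178 171
  163 100  99]
 [ 93  93 108  90  88  89  91 147 161 156 164 175 176 173 170 169 171 174
  175 111  98]]
```

Call:
{"method": "move_arm", "body": {"targets": [[[100, 0.047, 0.046, 0, 0], [100, 0.047, 0.046, 0, 0], [100, 0.047, 0.046, 0, 0], [100, 0.047, 0.046, 0, 0], [100, 0.047, 0.046, 0, 0]]]}}

```text
time: 13.7
tool_pos: [0.5156, 0.1559, 0.1961]
tool_rot: [-0.001, 0.185, 0.983, -0.0]
contact_force: [1.8, 0.7, -0.4]
gripper_width: 0.996
grasp_force: 0.0
```

Call:
{"method": "move_arm", "body": {"targets": [[[100, 0.047, 0.046, 0, 0], [100, 0.047, 0.046, 0, 0], [100, 0.047, 0.046, 0, 0], [100, 0.047, 0.046, 0, 0], [100, 0.047, 0.046, 0, 0]]]}}

```text
time: 14.12
tool_pos: [0.4343, 0.3356, 0.1962]
tool_rot: [-0.001, 0.185, 0.983, -0.001]
contact_force: [0.6, -0.3, 0.9]
gripper_width: 1.0
grasp_force: 0.0
```

Call:
{"method": "move_arm", "body": {"targets": [[[100, 0.047, 0.046, 0, 0], [100, 0, 0, 0.04, 0], [100, 0, 0, 0.04, 0], [100, 0, 0, 0, 0], [100, 0, 0, 0, 0]]]}}

```text
time: 14.53
tool_pos: [0.4182, 0.3694, 0.1469]
tool_rot: [-0.002, 0.185, 0.983, -0.002]
contact_force: [0.0, 0.8, 0.1]
gripper_width: 0.996
grasp_force: 0.0
```

Run:
```python
from h import *
w,s,im=snap('w6'); print(s['tool_pos'],s['gripper_width'])
print('offset mm',Rt(s)[:2,:2].T@(np.array([.421,.3695])-s['tool_pos'][:2])*1e3)
h=cv2.cvtColor(im,cv2.COLOR_RGB2HSV); u,v=proj(w,[.421,.3695,.044])
m=((h[...,2]>185)&(h[...,1]<60)).astype(np.uint8); print('pred',u,v)
n,l,st,ce=cv2.connectedComponentsWithStats(m)
for i in range(1,n):
    if st[i,4]>150: 
        x=ray(w,*ce[i],.044); print(st[i].tolist(),ce[i].round(1),x.round(4),Rt(s)[:2,:2].T@(x-s['tool_pos'])[:2]*1e3)
```

```text
[0.41823202 0.36938384 0.14694112] 0.9963282970024517
offset mm [-2.5369028   1.11315125]
pred 281.48663389220565 205.45113617240543
[252, 172, 62, 65, 3046] [283.4 205. ] [0.4212 0.3712 0.044 ] [-2.15017801  2.77983272]
[503, 215, 11, 45, 468] [508.  237.7] [0.5202 0.544  0.044 ] [-31.61916635 199.77154805]
[302, 282, 59, 62, 1394] [330.9 315.2] [0.5403 0.374  0.044 ] [-112.05085083   48.56418414]
[441, 396, 36, 24, 546] [460.1 407.8] [0.6988 0.4651 0.044 ] [-226.70840507  191.0311046 ]
[91, 398, 29, 22, 509] [104.6 409.5] [0.5659 0.1106 0.044 ] [-231.57235423 -187.53891269]
```

Call:
{"method": "move_arm", "body": {"targets": [[[100, -0.003, 0.004, 0.05, 0], [100, 0, 0, 0.06, 0], [100, 0, 0, 0.06, 0], [100, 0, 0, 0.05, 0], [100, 0, 0, 0.024, 0]]]}}

```text
time: 15.0
tool_pos: [0.4217, 0.3705, 0.0008]
tool_rot: [-0.001, 0.186, 0.983, -0.001]
contact_force: [-0.8, -0.1, -0.3]
gripper_width: 1.004
grasp_force: 0.0
```

Call:
{"method": "move_arm", "body": {"targets": [[[100, 0, 0, 0, 0], [100, 0, 0, 0, 0], [100, 0, 0, 0, 0]]]}}

```text
time: 15.25
tool_pos: [0.4247, 0.373, 0.0062]
tool_rot: [0.002, 0.185, 0.983, 0.002]
contact_force: [0.5, -0.0, 0.4]
gripper_width: 1.001
grasp_force: 0.0
```

Run:
```python
from h import *
w,s,im=snap('w7'); print(s['tool_pos'],s['gripper_width'],s['contact_force'])
print('offset mm',Rt(s)[:2,:2].T@(np.array([.4212,.3708])-s['tool_pos'][:2])*1e3)
h=cv2.cvtColor(im,cv2.COLOR_RGB2HSV); u,v=proj(w,[.421,.3695,.044]); print(u,v)
m=((h[...,2]>185)&(h[...,1]<60)).astype(np.uint8)
n,l,st,ce=cv2.connectedComponentsWithStats(m)
for i in range(1,n):
    if st[i,4]>400: 
        x=ray(w,*ce[i],.044); print(st[i].tolist(),ce[i].round(1),Rt(s)[:2,:2].T@(x-s['tool_pos'])[:2]*1e3)
```

```text
[0.42474976 0.37298416 0.00617919] 1.000864174998665 [ 0.48386778 -0.01065603  0.42332434]
offset mm [ 2.51125597 -3.32635075]
269.2796030219526 292.8255632266503
[212, 211, 120, 84, 5525] [275.8 262.9] [16.46943766 -1.76600382]
```

Call:
{"method": "move_arm", "body": {"targets": [[[100, 0.004, -0.004, 0.007, 0], [100, 0, 0, 0, 0], [0, 0, 0, 0, 0], [0, 0, 0, 0, 0], [0, 0, 0, 0, 0]]]}}

```text
time: 15.72
tool_pos: [0.42, 0.3712, 0.0004]
tool_rot: [0.0, 0.185, 0.983, 0.0]
contact_force: [1.4, 0.9, 0.3]
gripper_width: 0.625
grasp_force: 62.8
```

Call:
{"method": "move_arm", "body": {"targets": [[[0, 0, 0, 0, 0], [0, 0, 0, 0, 0], [0, 0, 0, 0, 0]]]}}

```text
time: 15.97
tool_pos: [0.4203, 0.3713, 0.0003]
tool_rot: [0.001, 0.185, 0.983, 0.001]
contact_force: [-0.4, -0.4, 6.7]
gripper_width: 0.626
grasp_force: 63.5
```

Call:
{"method": "move_arm", "body": {"targets": [[[0, 0, 0, -0.06, 0], [0, 0, 0, -0.065, 0], [0, 0, 0, -0.065, 0], [0, 0, 0, -0.06, 0], [0, 0, 0, 0, 0]]]}}

```text
time: 16.38
tool_pos: [0.4235, 0.3735, 0.1583]
tool_rot: [0.005, 0.185, 0.983, 0.005]
contact_force: [1.4, 1.4, 0.3]
gripper_width: 0.624
grasp_force: 63.9
```

Call:
{"method": "move_arm", "body": {"targets": [[[0, -0.038, -0.0545, 0, 0], [0, -0.038, -0.0545, 0, 0], [0, -0.038, -0.0545, 0, 0], [0, -0.038, -0.0545, 0, 0], [0, -0.038, -0.0545, 0, 0]]]}}

```text
time: 16.8
tool_pos: [0.4658, 0.1752, 0.1482]
tool_rot: [-0.001, 0.184, 0.983, -0.0]
contact_force: [0.7, -1.3, -1.0]
gripper_width: 0.627
grasp_force: 63.9
```

Call:
{"method": "move_arm", "body": {"targets": [[[0, -0.038, -0.0545, 0, 0], [0, -0.038, -0.0545, 0, 0], [0, -0.038, -0.0545, 0, 0], [0, -0.038, -0.0545, 0, 0], [0, -0.038, -0.0545, 0, 0]]]}}

```text
time: 17.22
tool_pos: [0.5126, -0.0187, 0.1483]
tool_rot: [-0.001, 0.185, 0.983, 0.0]
contact_force: [1.2, 0.6, -0.2]
gripper_width: 0.626
grasp_force: 63.9
```

Call:
{"method": "move_arm", "body": {"targets": [[[0, 0, 0, 0.04, 0], [0, 0, 0, 0.04, 0], [0, 0, 0, 0, 0], [0, 0, 0, 0, 0], [0, 0, 0, 0, 0]]]}}

```text
time: 17.63
tool_pos: [0.5133, -0.0165, 0.1017]
tool_rot: [0.0, 0.185, 0.983, 0.0]
contact_force: [0.0, 0.3, -0.8]
gripper_width: 0.626
grasp_force: 63.9
```

```bash
cat >> h.py <<'E'
SK=dict(jar=(.5132,-.0163),pot=(.52,.0674),square=(.6038,.0606),slim=(.5969,-.0231))
def off(xy):
    s=state(); print('T',s['tool_pos'].round(4),'F',s['contact_force'].round(1),'w',round(s['gripper_width'],3)); print('to go, tool frac',(Rt(s)[:2,:2].T@(np.array(xy)-s['tool_pos'][:2])/.6).round(4))
E
python3 -c "
from h import *
off(SK['jar'])"
```

```text
T [ 0.5133 -0.0165  0.1017] F [ 0.   0.3 -0.8] w 0.626
to go, tool frac [0.0002 0.0002]
```

Call:
{"method": "move_arm", "body": {"targets": [[[0, 0, 0, 0.04, 0], [0, 0, 0, 0.04, 0], [0, 0, 0, 0.02, 0], [0, 0, 0, 0.01, 0], [0, 0, 0, 0, 0]]]}}

```text
time: 18.05
tool_pos: [0.5127, -0.0163, 0.0348]
tool_rot: [-0.001, 0.184, 0.983, -0.0]
contact_force: [-0.5, -1.2, -1.5]
gripper_width: 0.627
grasp_force: 63.9
```

Call:
{"method": "move_arm", "body": {"targets": [[[0, 0, 0, 0.004, 0], [0, 0, 0, 0, 0], [0, 0, 0, 0, 0]]]}}

```text
time: 18.3
tool_pos: [0.5142, -0.0169, 0.0342]
tool_rot: [0.001, 0.185, 0.983, 0.0]
contact_force: [-0.7, 0.5, -2.3]
gripper_width: 0.628
grasp_force: 63.9
```

Call:
{"method": "move_arm", "body": {"targets": [[[0, 0, 0, 0.003, 0], [0, 0, 0, 0, 0], [0, 0, 0, 0, 0]]]}}

```text
time: 18.55
tool_pos: [0.5133, -0.0169, 0.0314]
tool_rot: [0.0, 0.185, 0.983, 0.0]
contact_force: [0.0, -0.6, -0.4]
gripper_width: 0.633
grasp_force: 63.9
```

Call:
{"method": "move_arm", "body": {"targets": [[[0, 0, 0, 0.002, 0], [0, 0, 0, 0, 0], [0, 0, 0, 0, 0]]]}}

```text
time: 18.8
tool_pos: [0.5135, -0.0169, 0.0304]
tool_rot: [0.0, 0.185, 0.983, 0.0]
contact_force: [-1.0, -0.4, 1.5]
gripper_width: 0.626
grasp_force: 64.1
```

Call:
{"method": "move_arm", "body": {"targets": [[[0, 0, 0, 0.002, 0], [0, 0, 0, 0, 0], [0, 0, 0, 0, 0]]]}}

```text
time: 19.05
tool_pos: [0.5135, -0.0169, 0.0303]
tool_rot: [-0.0, 0.185, 0.983, -0.0]
contact_force: [-5.0, 0.5, 10.4]
gripper_width: 0.624
grasp_force: 65.0
```

Call:
{"method": "move_arm", "body": {"targets": [[[80, 0, 0, 0, 0], [80, 0, 0, 0, 0], [80, 0, 0, 0, 0], [80, 0, 0, -0.01, 0], [80, 0, 0, -0.04, 0]]]}}

```text
time: 19.47
tool_pos: [0.5095, -0.0162, 0.0549]
tool_rot: [-0.004, 0.185, 0.983, -0.0]
contact_force: [-0.5, -0.3, -1.0]
gripper_width: 0.799
grasp_force: 0.0
```

Call:
{"method": "move_arm", "body": {"targets": [[[80, 0, 0, -0.06, 0], [80, 0, 0, -0.06, 0], [80, 0, 0, -0.06, 0], [80, 0, 0, -0.05, 0], [80, 0, 0, 0, 0]]]}}

```text
time: 19.88
tool_pos: [0.5172, -0.0175, 0.2055]
tool_rot: [0.007, 0.185, 0.983, 0.0]
contact_force: [0.8, -0.1, -0.2]
gripper_width: 0.799
grasp_force: 0.0
```

Run:
```python
from h import *
w,s,im=snap('w8'); print(s['tool_pos'])
for n in('jar',): print(n, proj(w,[*SK[n],.074]))
h=cv2.cvtColor(im,cv2.COLOR_RGB2HSV); m=((h[...,2]>185)&(h[...,1]<50)).astype(np.uint8)
n,l,st,ce=cv2.connectedComponentsWithStats(m)
for i in range(1,n):
    if st[i,4]>300: print(st[i].tolist(),ce[i].round(1),ray(w,*ce[i],.074).round(4))
```

```text
[ 0.51720871 -0.01745374  0.20552689]
jar [278.74858171 187.15063694]
[426, 95, 36, 37, 996] [443.4 113. ] [0.5032 0.1404 0.074 ]
[433, 141, 34, 35, 881] [449.4 158.5] [0.5443 0.1371 0.074 ]
[251, 161, 56, 58, 2511] [279. 190.] [ 0.5158 -0.017   0.074 ]
[439, 184, 33, 32, 774] [454.9 200.3] [0.5854 0.1338 0.074 ]
[445, 223, 31, 30, 685] [460.  238.6] [0.6264 0.1306 0.074 ]
[395, 273, 54, 51, 1630] [426.4 296.2] [0.6793 0.0849 0.074 ]
```

Call:
{"method": "move_arm", "body": {"targets": [[[80, -0.0034, -0.063, 0, 0], [80, -0.0034, -0.063, 0, 0], [80, -0.0034, -0.063, 0, 0], [80, -0.0034, -0.063, 0, 0], [80, -0.0034, -0.063, 0, 0]]]}}

```text
time: 20.35
tool_pos: [0.4524, -0.1975, 0.195]
tool_rot: [-0.001, 0.185, 0.983, 0.0]
contact_force: [-0.7, 0.7, 0.4]
gripper_width: 0.8
grasp_force: 0.0
```

Call:
{"method": "move_arm", "body": {"targets": [[[80, -0.0034, -0.063, 0, 0], [80, -0.0034, -0.063, 0, 0], [80, 0, 0, 0, 0], [80, 0, 0, 0, 0], [80, 0, 0, 0, 0]]]}}

```text
time: 20.77
tool_pos: [0.4298, -0.2678, 0.1953]
tool_rot: [-0.001, 0.185, 0.983, 0.001]
contact_force: [-1.0, 0.8, -0.3]
gripper_width: 0.799
grasp_force: 0.0
```

Run:
```python
from h import *
w,s,im=snap('w9'); print(s['tool_pos']); png('w9',im)
```

```text
[ 0.42979896 -0.26784916  0.19533298]
```

View pics/w9.png

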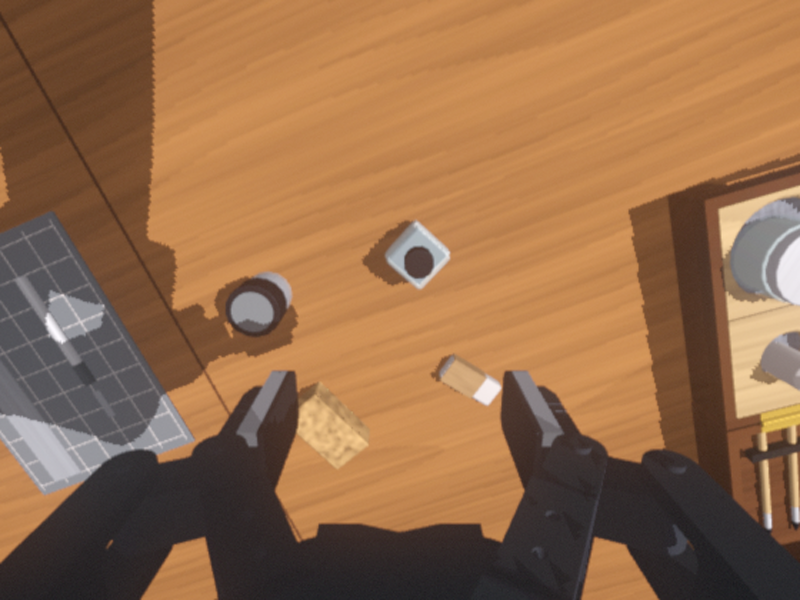

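Wrist view: square bottle top with corners (416,222), (450,254), (420,288) and (386,257), cap (419,262); pot lid disc (254,309); eraser (469,380), cork (335,425). The jar and slim bottle are seen standing in their wells at the right.

Run:
```python
from h import *
w,s,im=pickle.load(open('w9.pkl','rb')); R=Rt(s)[:2,:2]; T=s['tool_pos']
C=np.array([ray(w,u*.7,v*.7,.038)[:2] for u,v in ((416,222),(450,254),(420,288),(386,257))])
print(C.round(4),np.linalg.norm(np.roll(C,-1,0)-C,axis=1),C.mean(0))
e=np.roll(C,-1,0)-C; print('edge yaw world',np.degrees(np.arctan2(e[:,1],e[:,0]))%90,'toolx yaw',np.degrees(np.arctan2(R[1,0],R[0,0])), 'toolx mod90',np.degrees(np.arctan2(R[1,0],R[0,0]))%90)
print('cap',ray(w,419*.7,262*.7,.052)); print('sq frac',R.T@(C.mean(0)-T[:2])/.6)
p=ray(w,254*.7,309*.7,.046); print('pot',p,R.T@(p-T)[:2]/.6)
print(s['joint_pos'])
```

```text
[[ 0.4044 -0.2454]
 [ 0.434  -0.2311]
 [ 0.4497 -0.2594]
 [ 0.4197 -0.2738]] [0.03294769 0.03240209 0.03325473 0.03221628] [ 0.42694399 -0.2524303 ]
edge yaw world [25.79608649 28.94476707 25.50216983 28.41697337] toolx yaw 158.6675933098949 toolx mod90 68.6675933098949
cap [ 0.42817413 -0.25278774  0.052     ]
sq frac [0.01378064 0.0222064 ]
pot [ 0.41905837 -0.37425854  0.046     ] [-0.04784105 -0.17170972]
[-7.04613949e-01 -2.20754402e-01  1.90548932e+00  4.57691001e-04
  1.45942030e+00 -1.90313956e+00]
```

Call:
{"method": "move_arm", "body": {"targets": [[[80, 0.014, 0.022, 0, 0.986], [80, 0, 0, 0, 0.986], [80, 0, 0, 0, 0.986], [80, 0, 0, 0, 0.986], [80, 0, 0, 0, 0.986]]]}}

```text
time: 21.23
tool_pos: [0.4278, -0.2514, 0.1963]
tool_rot: [-0.0, 0.431, 0.903, 0.0]
contact_force: [0.2, -0.3, -0.1]
gripper_width: 0.801
grasp_force: 0.0
```

Call:
{"method": "move_arm", "body": {"targets": [[[80, 0, 0, 0, 0.986], [80, 0, 0, 0, 0.986], [80, 0, 0, 0.05, 0], [80, 0, 0, 0.05, 0], [80, 0, 0, 0, 0]]]}}

```text
time: 21.65
tool_pos: [0.4244, -0.2489, 0.1301]
tool_rot: [-0.006, 0.519, 0.855, 0.001]
contact_force: [-1.8, 0.5, -1.6]
gripper_width: 0.801
grasp_force: 0.0
```

Call:
{"method": "move_arm", "body": {"targets": [[[80, 0, 0, 0, 0], [80, 0, 0, 0, 0], [80, 0, 0, 0, 0]]]}}

```text
time: 21.9
tool_pos: [0.4286, -0.2535, 0.139]
tool_rot: [0.002, 0.52, 0.854, -0.0]
contact_force: [0.3, -0.3, 0.8]
gripper_width: 0.802
grasp_force: 0.0
```

Run:
```python
from h import *
off((.4273,-.2526)); w,s,im=snap('w10'); R=Rt(s)[:2,:2]; print('toolx yaw',np.degrees(np.arctan2(R[1,0],R[0,0])),'q6',s['joint_pos'][5])
h=cv2.cvtColor(im,cv2.COLOR_RGB2HSV).astype(int); g=h[...,2]; u,v=proj(w,[.4273,-.2526,.052]).astype(int)
m=(g<90).astype(np.uint8); m[:, :u-35]=0; m[:,u+35:]=0; m[:v-35]=0; m[v+35:]=0
n,l,st,ce=cv2.connectedComponentsWithStats(m); print('pred',u,v)
for i in range(1,n):
  if st[i,4]>60:
    x=ray(w,*ce[i],.052); print(st[i].tolist(),ce[i],x.round(4))
# glass top: low saturation, non-wood
m=((h[...,1]<75)&(g>90)).astype(np.uint8); m[:, :u-60]=0; m[:,u+60:]=0; m[:v-60]=0; m[v+60:]=0
c=max(cv2.findContours(m,cv2.RETR_EXTERNAL,cv2.CHAIN_APPROX_NONE)[0],key=cv2.contourArea); print('glass rect',cv2.minAreaRect(c))
```

```text
T [ 0.4286 -0.2535  0.139 ] F [ 0.3 -0.3  0.8] w 0.802
to go, tool frac [ 0.0024 -0.0012]
toolx yaw 117.34106667086897 q6 -1.1609599256013978
pred 279 205
[270, 192, 23, 27, 495] [280.94343434 205.21616162] [ 0.4285 -0.2518  0.052 ]
glass rect ((281.0, 197.0), (46.0, 40.0), 90.0)
```

Call:
{"method": "move_arm", "body": {"targets": [[[70, 0.002, 0.001, 0.06, 0], [70, 0, 0, 0.06, 0], [70, 0, 0, 0.05, 0], [70, 0, 0, 0.035, 0], [70, 0, 0, 0.02, 0]]]}}

```text
time: 22.37
tool_pos: [0.4266, -0.2512, 0.0]
tool_rot: [-0.001, 0.52, 0.854, 0.0]
contact_force: [-0.9, 0.1, -0.7]
gripper_width: 0.705
grasp_force: 0.0
```

Call:
{"method": "move_arm", "body": {"targets": [[[70, 0, 0, 0, 0], [70, 0, 0, 0, 0], [70, 0, 0, 0, 0]]]}}

```text
time: 22.62
tool_pos: [0.4289, -0.2531, 0.004]
tool_rot: [0.002, 0.52, 0.854, -0.0]
contact_force: [0.4, -0.9, 0.4]
gripper_width: 0.697
grasp_force: 0.0
```

```bash
python3 -c "
from h import *
off((.4280,-.2522))"
```

```text
T [ 0.4289 -0.2531  0.004 ] F [ 0.4 -0.9  0.4] w 0.697
to go, tool frac [ 0.0021 -0.0006]
```

Call:
{"method": "move_arm", "body": {"targets": [[[0, 0, 0, 0, 0], [0, 0, 0, 0, 0], [0, 0, 0, 0, 0], [0, 0, 0, 0, 0], [0, 0, 0, 0, 0]]]}}

```text
time: 23.03
tool_pos: [0.4287, -0.2529, 0.0037]
tool_rot: [0.002, 0.52, 0.854, -0.0]
contact_force: [0.3, 0.1, 7.0]
gripper_width: 0.382
grasp_force: 60.7
```

Call:
{"method": "move_arm", "body": {"targets": [[[0, 0, 0, 0, 0], [0, 0, 0, 0, 0]]]}}

```text
time: 23.2
tool_pos: [0.4287, -0.253, 0.0038]
tool_rot: [0.002, 0.52, 0.854, -0.0]
contact_force: [-0.3, 0.4, 5.9]
gripper_width: 0.385
grasp_force: 60.7
```

Call:
{"method": "move_arm", "body": {"targets": [[[0, 0, 0, -0.06, 0], [0, 0, 0, -0.06, 0], [0, 0, 0, -0.06, 0], [0, 0, 0, -0.06, 0], [0, 0, 0, -0.04, 0]]]}}

```text
time: 23.62
tool_pos: [0.4282, -0.2525, 0.1739]
tool_rot: [0.002, 0.52, 0.854, -0.0]
contact_force: [1.3, -0.5, -1.2]
gripper_width: 0.377
grasp_force: 60.1
```

Call:
{"method": "move_arm", "body": {"targets": [[[0, 0.0367, 0.0555, 0, 0], [0, 0.0367, 0.0555, 0, 0], [0, 0.0367, 0.0555, 0, 0], [0, 0.0367, 0.0555, 0, 0], [0, 0.0367, 0.0555, 0, 0]]]}}

```text
time: 24.03
tool_pos: [0.5252, -0.0759, 0.1699]
tool_rot: [0.0, 0.521, 0.854, 0.0]
contact_force: [1.5, -0.9, -1.9]
gripper_width: 0.382
grasp_force: 60.1
```

Call:
{"method": "move_arm", "body": {"targets": [[[0, 0.0367, 0.0555, 0, 0], [0, 0.0367, 0.0555, 0, 0], [0, 0.0367, 0.0555, 0, 0], [0, 0.0367, 0.0555, 0, 0], [0, 0, 0, 0, 0.9]]]}}

```text
time: 24.45
tool_pos: [0.6045, 0.0674, 0.1695]
tool_rot: [-0.0, 0.558, 0.83, 0.001]
contact_force: [-0.7, -0.4, -0.8]
gripper_width: 0.382
grasp_force: 60.3
```

Call:
{"method": "move_arm", "body": {"targets": [[[0, 0, 0, 0, 0.9], [0, 0, 0, 0, 0.9], [0, 0, 0, 0, 0.9], [0, 0, 0, 0, 0.9], [0, 0, 0, 0, 0.85]]]}}

```text
time: 24.87
tool_pos: [0.6025, 0.0618, 0.1694]
tool_rot: [-0.0, 0.738, 0.675, -0.0]
contact_force: [-0.6, -0.2, -0.6]
gripper_width: 0.381
grasp_force: 60.3
```

Call:
{"method": "move_arm", "body": {"targets": [[[0, 0, 0, 0, 0], [0, 0, 0, 0, 0], [0, 0, 0, 0, 0]]]}}

```text
time: 25.12
tool_pos: [0.6026, 0.0617, 0.1696]
tool_rot: [-0.0, 0.736, 0.677, -0.0]
contact_force: [0.1, -0.6, -0.7]
gripper_width: 0.379
grasp_force: 60.3
```

```bash
python3 -c "
from h import *
off(SK['square']); s=state(); R=Rt(s); print(np.degrees(np.arctan2(R[1,0],R[0,0])))"
```

```text
T [0.6026 0.0617 0.1696] F [ 0.1 -0.6 -0.7] w 0.379
to go, tool frac [-0.0017  0.0021]
85.29233002526757
```

Call:
{"method": "move_arm", "body": {"targets": [[[0, -0.004, 0.002, 0.05, 0], [0, 0, 0, 0.05, 0], [0, 0, 0, 0.05, 0], [0, 0, 0, 0.045, 0], [0, 0, 0, 0.018, 0]]]}}

```text
time: 25.53
tool_pos: [0.6005, 0.0592, 0.0371]
tool_rot: [-0.003, 0.736, 0.677, -0.003]
contact_force: [-1.5, 0.4, -1.5]
gripper_width: 0.386
grasp_force: 60.3
```

Call:
{"method": "move_arm", "body": {"targets": [[[0, 0, 0, 0, 0], [0, 0, 0, 0, 0], [0, 0, 0, 0.006, 0], [0, 0, 0, 0, 0], [0, 0, 0, 0, 0]]]}}

```text
time: 25.95
tool_pos: [0.605, 0.0592, 0.0401]
tool_rot: [0.001, 0.736, 0.677, 0.001]
contact_force: [0.1, 0.4, -1.1]
gripper_width: 0.385
grasp_force: 60.3
```

Call:
{"method": "move_arm", "body": {"targets": [[[0, 0, 0, 0.003, 0], [0, 0, 0, 0, 0], [0, 0, 0, 0, 0]]]}}

```text
time: 26.2
tool_pos: [0.6039, 0.0592, 0.0368]
tool_rot: [0.0, 0.736, 0.677, 0.0]
contact_force: [0.3, 0.5, -1.0]
gripper_width: 0.382
grasp_force: 60.3
```

Call:
{"method": "move_arm", "body": {"targets": [[[0, 0, 0, 0.003, 0], [0, 0, 0, 0, 0], [0, 0, 0, 0, 0]]]}}

```text
time: 26.45
tool_pos: [0.6036, 0.0592, 0.0345]
tool_rot: [-0.0, 0.736, 0.677, -0.0]
contact_force: [-0.0, -0.4, -1.1]
gripper_width: 0.381
grasp_force: 60.3
```

Call:
{"method": "move_arm", "body": {"targets": [[[0, 0, 0, 0.002, 0], [0, 0, 0, 0, 0], [0, 0, 0, 0, 0]]]}}

```text
time: 26.7
tool_pos: [0.604, 0.0592, 0.0338]
tool_rot: [0.0, 0.736, 0.677, 0.0]
contact_force: [-1.5, 1.8, 1.0]
gripper_width: 0.388
grasp_force: 60.4
```

Call:
{"method": "move_arm", "body": {"targets": [[[65, 0, 0, 0, 0], [65, 0, 0, 0, 0], [65, 0, 0, 0, 0], [65, 0, 0, -0.01, 0], [65, 0, 0, -0.04, 0]]]}}

```text
time: 27.12
tool_pos: [0.6003, 0.0592, 0.0595]
tool_rot: [-0.003, 0.736, 0.677, -0.003]
contact_force: [-0.3, -0.7, -0.6]
gripper_width: 0.65
grasp_force: 0.0
```

Call:
{"method": "move_arm", "body": {"targets": [[[65, 0, 0, -0.06, 0], [65, 0, 0, -0.06, 0], [65, 0, 0, -0.06, 0], [65, 0, 0, -0.05, 0], [65, 0, 0, 0, 0]]]}}

```text
time: 27.53
tool_pos: [0.608, 0.0592, 0.2114]
tool_rot: [0.005, 0.736, 0.677, 0.005]
contact_force: [1.6, 0.0, 1.2]
gripper_width: 0.652
grasp_force: 0.0
```

Run:
```python
from h import *
off(SK['square']); snap('w11')
```

```text
T [0.608  0.0592 0.2114] F [1.6 0.  1.2] w 0.652
to go, tool frac [ 0.0017 -0.0072]
```

Call:
{"method": "move_arm", "body": {"targets": [[[65, -0.062, -0.0207, 0, 0], [65, -0.062, -0.0207, 0, 0], [65, -0.062, -0.0207, 0, 0], [65, -0.062, -0.0207, 0, 0], [65, -0.062, -0.0207, 0, 0]]]}}

```text
time: 28.0
tool_pos: [0.5246, -0.1219, 0.2002]
tool_rot: [-0.001, 0.736, 0.677, -0.0]
contact_force: [0.2, -0.6, -0.1]
gripper_width: 0.652
grasp_force: 0.0
```

Call:
{"method": "move_arm", "body": {"targets": [[[80, -0.062, -0.0207, 0, 0], [80, -0.062, -0.0207, 0, 0], [80, -0.062, -0.0207, 0, 0], [80, -0.062, -0.0207, 0, 0], [80, -0.062, -0.0207, 0, 0]]]}}

```text
time: 28.42
tool_pos: [0.4472, -0.3021, 0.2003]
tool_rot: [-0.001, 0.736, 0.677, -0.0]
contact_force: [1.0, 0.4, -0.6]
gripper_width: 0.801
grasp_force: 0.0
```

Call:
{"method": "move_arm", "body": {"targets": [[[80, -0.062, -0.0207, 0, 0], [80, -0.062, -0.0207, 0, 0], [80, 0, 0, 0.06, 0], [80, 0, 0, 0, 0], [80, 0, 0, 0, 0]]]}}

```text
time: 28.83
tool_pos: [0.416, -0.3714, 0.1621]
tool_rot: [-0.004, 0.736, 0.676, 0.0]
contact_force: [0.6, -0.5, 0.7]
gripper_width: 0.801
grasp_force: 0.0
```

Run:
```python
from h import *
off((.419,-.3743)); w,s,im=snap('w12'); 
h=cv2.cvtColor(im,cv2.COLOR_RGB2HSV).astype(int); u,v=proj(w,[.419,-.3743,.046]).astype(int); print('pred',u,v)
m=(h[...,1]<110)&(h[...,2]<115); m=m.astype(np.uint8); m[:, :u-50]=0; m[:,u+50:]=0; m[:v-50]=0; m[v+50:]=0
g=cv2.medianBlur(cv2.cvtColor(im,cv2.COLOR_RGB2GRAY),3); c=cv2.HoughCircles(g[v-60:v+60,u-60:u+60],cv2.HOUGH_GRADIENT,1,10,param1=100,param2=18,minRadius=12,maxRadius=36)
if c is not None:
  for a,b,r in c[0][:5]: x=ray(w,a+u-60,b+v-60,.046); print(a+u-60,b+v-60,r,x.round(4),Rt(s)[:2,:2].T@(x-s['tool_pos'])[:2]/.6)
n,l,st,ce=cv2.connectedComponentsWithStats(m)
for i in range(1,n):
  if st[i,4]>100: print(st[i].tolist(),ce[i].round(1))
print(h[v-42:v+43:6,u-42:u+43:6,2])
```

```text
T [ 0.416  -0.3714  0.1621] F [ 0.6 -0.5  0.7] w 0.801
to go, tool frac [-0.0044  0.0055]
pred 284 200
285.5 197.5 21.0 [ 0.42   -0.3717  0.046 ] [0.00012263 0.00667152]
287.5 209.5 22.2 [ 0.4209 -0.383   0.046 ] [-0.01853925  0.0097902 ]
[266, 178, 42, 45, 636] [286.  196.4]
[[193 187 202 206 190 194 192 198 196 194 195 202 199 197 188]
 [192 187 202 207 193 193 192 198 197 194 194 204 201 197 188]
 [194 187 200 206 196 190 193 196 199 193 196 205 201 198 188]
 [194 188 199 206 197 187 188 166 178 192 196 207 201 198 188]
 [196 188 199 204 199 141  81  93  89  81 193 209 200 199 188]
 [196 188 196 204 200  88  93 154 149  86  81 210 199 198 188]
 [194 191 192 203 101 115 158 158 159 157  86 207 198 198 189]
 [192 192 190 203  88 158 158 159 160 159 150 146 199 198 189]
 [190 195 190 203  84 158 158 159 158 157 148 165 201 197 189]
 [191 195 190 202 194 112 158 157 158 158  87 210 200 197 191]
 [193 199 189 202 205 100  92 153 141  84 121 206 201 198 193]
 [195 199 192 203 204 138 119 119 120 123 126 206 203 198 195]
 [195 199 191 198 205 202 134 123 124 144 195 204 204 198 196]
 [197 196 193 195 205 205 191 199 196 201 195 201 205 198 197]
 [200 192 195 195 206 206 193 197 197 202 194 198 204 198 199]]
```

Call:
{"method": "move_arm", "body": {"targets": [[[80, -0.002, 0.005, 0.06, 0], [80, 0, 0, 0.06, 0], [80, 0, 0, 0.05, 0], [80, 0, 0, 0, 0], [80, 0, 0, 0, 0]]]}}

```text
time: 29.3
tool_pos: [0.4209, -0.3731, 0.0632]
tool_rot: [-0.001, 0.736, 0.677, 0.0]
contact_force: [-0.3, -0.7, 0.5]
gripper_width: 0.8
grasp_force: 0.0
```

Run:
```python
from h import *
off((.4195,-.373)); w,s,im=snap('w13'); 
u,v=proj(w,[.4195,-.373,.046]).astype(int); print('pred',u,v)
g=cv2.cvtColor(im,cv2.COLOR_RGB2GRAY); print(g[v-50:v+51:8,u-48:u+49:6])
```

```text
T [ 0.4209 -0.3731  0.0632] F [-0.3 -0.7  0.5] w 0.8
to go, tool frac [-0.0001 -0.0023]
pred 278 242
[[139 151 154 152 141 139 146 143 149 146 145 146 149 155 152 151 148]
 [139 150 154 154 144 136 147 169 180 179 162 146 148 156 153 151 146]
 [140 150 153 154 148 146 170 126  72  80 135 162 150 154 155 151 147]
 [140 148 151 156 150  64  60  60  62  62  61  59  96 152 154 150 147]
 [140 146 154 155  66  61  66  67  71  69  67  64  62 111 157 150 148]
 [138 142 152 155  67  67 154 154 153 155 154 152  66  65 159 149 147]
 [142 140 151 130  67 154 154 154 154 154 153 154 153  65 157 150 146]
 [143 141 150 111  69 153 153 154 154 154 154 154 152  66 157 151 148]
 [146 141 151 153  66 152 153 153 153 153 152 153 154  65 161 151 148]
 [147 141 150 154  99  64 153 153 152 154 153 153  63 135 161 152 148]
 [148  87 141 154 153 153  64  64  78  77  63  67 131 149 160 151 149]
 [ 90  84 105 152 154 157 142 140 148 146 151 147 146 147 160 153 148]
 [ 87  85  88 152 153 154 143 141 148 147 148 148 145 146 152 154 149]]
```

Call:
{"method": "move_arm", "body": {"targets": [[[80, -0.002, 0, 0.04, 0], [80, 0, 0, 0.035, 0], [80, 0, 0, 0.015, 0], [80, 0, 0, 0.006, 0], [80, 0, 0, 0, 0]]]}}

```text
time: 29.77
tool_pos: [0.4213, -0.3763, 0.0072]
tool_rot: [0.001, 0.736, 0.677, -0.0]
contact_force: [0.8, 0.3, 0.1]
gripper_width: 0.799
grasp_force: 0.0
```

Call:
{"method": "move_arm", "body": {"targets": [[[80, 0, 0, 0, 0], [0, 0, 0, 0, 0], [0, 0, 0, 0, 0], [0, 0, 0, 0, 0], [0, 0, 0, 0, 0]]]}}

```text
time: 30.18
tool_pos: [0.4215, -0.3769, 0.0076]
tool_rot: [0.002, 0.736, 0.677, -0.0]
contact_force: [-0.7, 0.3, 5.0]
gripper_width: 0.445
grasp_force: 60.7
```

Call:
{"method": "move_arm", "body": {"targets": [[[0, 0, 0, 0, 0], [0, 0, 0, 0, 0], [0, 0, 0, 0, 0]]]}}

```text
time: 30.43
tool_pos: [0.4215, -0.3768, 0.0076]
tool_rot: [0.001, 0.736, 0.677, -0.0]
contact_force: [0.2, 0.8, 6.3]
gripper_width: 0.446
grasp_force: 60.7
```

Run:
```python
from h import *
off((.4195,-.373)); w,s,im=snap('w14')
u,v=proj(w,s['tool_pos']+[0,0,.04]).astype(int); print(u,v)
g=cv2.cvtColor(im,cv2.COLOR_RGB2GRAY); print(g[v-70:v+71:8,u-72:u+73:9])
```

```text
T [ 0.4215 -0.3768  0.0076] F [0.2 0.8 6.3] w 0.446
to go, tool frac [ 0.0061 -0.0039]
281 298
[[143 146 153 157 146 141 173 178 179 175 166 149 159 151 152 151 142]
 [141 146 154 158 150 166 174 128 132 159 165 152 158 152 150 152 141]
 [141 140 155 157 151 116  58  58  62  60  57 147 160 153 150 151 141]
 [143 140 152 155 110  56  60  59  60  58  60  57 159 152 150 151 141]
 [146 142 166  66  55  58  70  64  64  66  65  56  84 163 166 152 140]
 [ 93  72 167  54  58  63  67 152 155 138  61  63  54  76 167  70 143]
 [ 78 164 165  51  61 132 154 154 154 154 155  62  63  61 166  77  81]
 [ 68 165 111  58  61 154 154 154 153 154 153 154  63  53 165 154  68]
 [ 58 167  61  58 120 153 153 154 154 153 154 152  60  50 164 143  58]
 [ 61  66  75  49 127 153 153 152 153 152 153 153  62  50 200  64  66]
 [ 63  61  48  45  59 154 152 153 153 152 152 152  58  45  49  64  64]
 [ 59  63  51  58  44 149 152 153 152 153 153  60  71  45  45  62  62]
 [ 46  47  46  83  89  54  79 153 153 151  57  69  85  43  44  59  61]
 [ 59  60  42  83  87  87  79  57  53  62  85  82  84  57  59  59  59]
 [ 59  59  76 140  88  87  82  82  84  84  85  79  83  84  58  58  57]
 [ 55  56 125  81  84  87  79  78  83  84  85  80  82  87  57  58  57]
 [ 58  56  62  81  85  83  82  78  81  81  85  81  81  86  59  56  55]
 [ 54  54  55  79  83  85  79  80  76  75  69  57  51  52  55  58  57]]
```

Call:
{"method": "move_arm", "body": {"targets": [[[0, 0, 0, -0.06, 0], [0, 0, 0, -0.06, 0], [0, 0, 0, -0.06, 0], [0, 0, 0, -0.06, 0], [0, 0, 0, -0.04, 0]]]}}

```text
time: 30.9
tool_pos: [0.4212, -0.3765, 0.1778]
tool_rot: [0.002, 0.736, 0.677, -0.0]
contact_force: [0.9, -0.8, -0.8]
gripper_width: 0.447
grasp_force: 60.6
```

Call:
{"method": "move_arm", "body": {"targets": [[[0, 0.0625, 0.0086, 0, 0], [0, 0.0625, 0.0086, 0, 0], [0, 0.0625, 0.0086, 0, 0], [0, 0.0625, 0.0086, 0, 0], [0, 0.0625, 0.0086, 0, 0]]]}}

```text
time: 31.32
tool_pos: [0.4617, -0.1893, 0.1735]
tool_rot: [-0.0, 0.736, 0.676, -0.0]
contact_force: [1.1, 0.9, -0.8]
gripper_width: 0.444
grasp_force: 60.6
```

Call:
{"method": "move_arm", "body": {"targets": [[[0, 0.0625, 0.0086, 0, 0], [0, 0.0625, 0.0086, 0, 0], [0, 0.0625, 0.0086, 0, 0], [0, 0.0625, 0.0086, 0, 0], [0, 0.0625, 0.0086, 0, 0]]]}}

```text
time: 31.73
tool_pos: [0.5031, -0.0045, 0.1736]
tool_rot: [-0.0, 0.736, 0.677, -0.0]
contact_force: [0.9, -0.1, -0.6]
gripper_width: 0.446
grasp_force: 60.6
```

Call:
{"method": "move_arm", "body": {"targets": [[[0, 0.0625, 0.0086, 0, 0], [0, 0.0625, 0.0086, 0, 0], [0, 0, 0, 0, 0], [0, 0, 0, 0, 0], [0, 0, 0, 0, 0]]]}}

```text
time: 32.15
tool_pos: [0.5196, 0.0674, 0.1734]
tool_rot: [-0.0, 0.736, 0.677, -0.001]
contact_force: [-0.5, -0.6, -0.3]
gripper_width: 0.446
grasp_force: 60.6
```

```bash
python3 -c "
from h import *
off(SK['pot'])"
```

```text
T [0.5196 0.0674 0.1734] F [-0.5 -0.6 -0.3] w 0.446
to go, tool frac [0.     0.0006]
```

Call:
{"method": "move_arm", "body": {"targets": [[[0, 0, 0, 0.05, 0], [0, 0, 0, 0.05, 0], [0, 0, 0, 0.05, 0], [0, 0, 0, 0.04, 0], [0, 0, 0, 0.015, 0]]]}}

```text
time: 32.57
tool_pos: [0.5166, 0.0659, 0.0464]
tool_rot: [-0.002, 0.737, 0.676, -0.003]
contact_force: [-0.2, 0.0, -0.9]
gripper_width: 0.445
grasp_force: 60.6
```

Call:
{"method": "move_arm", "body": {"targets": [[[0, 0, 0, 0, 0], [0, 0, 0, 0, 0], [0, 0, 0, 0.012, 0], [0, 0, 0, 0, 0], [0, 0, 0, 0, 0]]]}}

```text
time: 32.98
tool_pos: [0.5208, 0.0674, 0.0448]
tool_rot: [0.001, 0.736, 0.677, 0.001]
contact_force: [0.3, -0.3, -0.7]
gripper_width: 0.443
grasp_force: 60.6
```

Call:
{"method": "move_arm", "body": {"targets": [[[0, 0, 0, 0.004, 0], [0, 0, 0, 0, 0], [0, 0, 0, 0, 0]]]}}

```text
time: 33.23
tool_pos: [0.5202, 0.0675, 0.0415]
tool_rot: [0.0, 0.736, 0.677, 0.0]
contact_force: [-0.2, -0.9, -0.7]
gripper_width: 0.445
grasp_force: 60.6
```

Call:
{"method": "move_arm", "body": {"targets": [[[0, 0, 0, 0.003, 0], [0, 0, 0, 0, 0], [0, 0, 0, 0, 0]]]}}

```text
time: 33.48
tool_pos: [0.5199, 0.0675, 0.0394]
tool_rot: [-0.0, 0.736, 0.677, -0.0]
contact_force: [-0.0, 0.2, -0.5]
gripper_width: 0.441
grasp_force: 60.6
```

Call:
{"method": "move_arm", "body": {"targets": [[[0, 0, 0, 0.003, 0], [0, 0, 0, 0, 0], [0, 0, 0, 0, 0]]]}}

```text
time: 33.73
tool_pos: [0.5201, 0.0675, 0.0376]
tool_rot: [-0.0, 0.736, 0.677, -0.0]
contact_force: [-1.4, -0.3, -0.6]
gripper_width: 0.443
grasp_force: 60.6
```

Call:
{"method": "move_arm", "body": {"targets": [[[0, 0, 0, 0.001, 0], [0, 0, 0, 0, 0], [0, 0, 0, 0, 0]]]}}

```text
time: 33.98
tool_pos: [0.5201, 0.0675, 0.0376]
tool_rot: [-0.0, 0.736, 0.677, -0.0]
contact_force: [-3.5, 0.7, 5.0]
gripper_width: 0.447
grasp_force: 61.1
```

Touchdown, so I release, rise, back off and take one last picture of the whole case.

Call:
{"method": "move_arm", "body": {"targets": [[[65, 0, 0, 0, 0], [65, 0, 0, 0, 0], [65, 0, 0, 0, 0], [65, 0, 0, -0.01, 0], [65, 0, 0, -0.04, 0]]]}}

```text
time: 34.4
tool_pos: [0.5165, 0.0675, 0.0633]
tool_rot: [-0.003, 0.736, 0.677, -0.003]
contact_force: [-0.6, -0.7, -0.4]
gripper_width: 0.65
grasp_force: 0.0
```

Call:
{"method": "move_arm", "body": {"targets": [[[65, 0, 0, -0.06, 0], [65, 0, 0, -0.06, 0], [65, 0, 0, -0.06, 0], [65, 0, 0, -0.06, 0], [65, 0, 0, -0.05, 0]]]}}

```text
time: 34.82
tool_pos: [0.5205, 0.0675, 0.2446]
tool_rot: [0.001, 0.736, 0.677, 0.001]
contact_force: [0.1, 0.2, 0.9]
gripper_width: 0.649
grasp_force: 0.0
```

Call:
{"method": "move_arm", "body": {"targets": [[[65, -0.03, -0.06, 0, 0], [65, -0.03, -0.06, 0, 0], [65, 0, 0, 0, 0], [65, 0, 0, 0, 0], [65, 0, 0, 0, 0]]]}}

```text
time: 35.23
tool_pos: [0.4456, 0.0376, 0.2416]
tool_rot: [0.001, 0.736, 0.677, 0.001]
contact_force: [0.3, -0.2, -0.5]
gripper_width: 0.652
grasp_force: 0.0
```

Run:
```python
from h import *
w,s,im=snap('w15'); print(s['tool_pos'],s['contact_force'])
sc=grab_frame('scene'); c=cal('scene')
a=cv2.resize(im[:,:,::-1],(400,300),interpolation=cv2.INTER_AREA); 
big=cv2.resize(sc[140:290,220:420,::-1],(800,600),interpolation=cv2.INTER_CUBIC)
x,y=proj(w,[.5585,.022,.06]).astype(int); print(x,y)
x0=min(max(x-110,0),340);y0=min(max(y-110,0),200)
k=cv2.resize(im[y0:y0+220,x0:x0+220,::-1],(400,400),interpolation=cv2.INTER_CUBIC)
b=cv2.resize(sc[150:280,235:365,::-1],(400,400),interpolation=cv2.INTER_CUBIC)
f=cv2.resize(sc[100:180,260:400,::-1],(350,200),interpolation=cv2.INTER_CUBIC)
z=np.zeros((200,800,3),np.uint8); z[:,:350]=f; cv2.imwrite('pics/end.png',np.vstack([np.hstack([k,b]),z]))
for n,h in (('slim',.052),('pot',.046),('jar',.044),('square',.052)): print(n,((proj(w,[*SK[n],h+.03])-[x0,y0])*400/220).round(),((proj(c,[*SK[n],h+.03])-[235,150])*400/130).round())
```

```text
[0.44557183 0.03759887 0.24163965] [ 0.26447366 -0.23760849 -0.4914456 ]
384 185
slim [277. 280.] [210. 222.]
pot [141. 134.] [183. 111.]
jar [131. 275.] [122. 177.]
square [299. 135.] [270. 154.]
```

View pics/end.png

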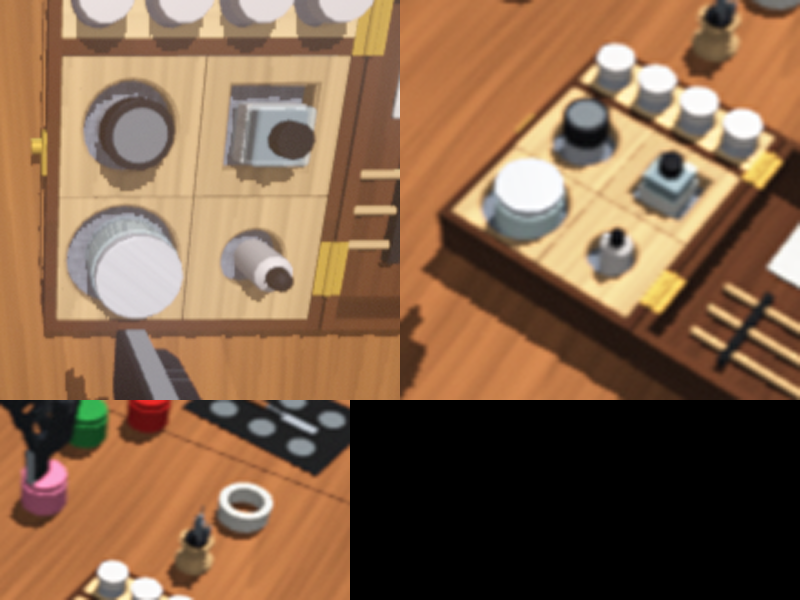

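All four stand upright in their own wells, with tops within about 4 mm of the predicted pixels (hand crop: pot (140,134), square cap (292,139), jar (137,274), slim (279,279)). The figure stands untouched at (195,550) in the lower crop.

```bash
python3 -c "
from plant import job
print(job.job_done())"
```

```text
the job is handed in; nothing more can be done
None
```

I handed the job in at about 35 s: all four paints were set down upright in their own sockets, none dropped, and the wet figure still stands untouched; the hand-in gave no verdict back.

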